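# Prop the sprung shelf with the lab jack and load it with the cased jars

## Robot

A 6-joint arm with a two-finger parallel gripper is mounted at the origin on a cart in front of the work surface, level with it; the furniture and walls round the work are solid. World frame = base frame: x ahead of the robot, y to its left, z up, the work surface at z = 0. Lengths are in m, angles in rad, forces in N, time in s.
With the tool pointing down it reaches from about 0.4 to 0.825 m from the base axis. Payload 7 kg.
Tool frame: the origin (TCP) lies on the centre line of the jaws, within the pads' length; the fingertips stand 11 mm ahead of it and the grasp point (between the pads) lies 8 mm behind it; z points along the fingers, x is the direction in which the jaws open and shut, and the axes are right-handed (so a half turn about z gives the same grasp; the last joint's range is limited). The gripper opens to 88 mm and grips with 3 to 60 N. Pads are 19 mm wide; open, the fingers measure 130 mm over their backs; the gripper's body (78 mm by 193 mm) begins 47 mm behind the grasp point.
Start: joints at [1.388, 0.359, 0.012, 0, -1.224, -0.288], TCP at [0.306, 0.602, 0.238] pointing down, gripper open.
Joint ranges: [-3.07, 3.07], [-1.43, 2.12], [-1.02, 1.25], [-3.03, 1.67], [-3.05, -0], [-3.03, 3.03]. Speed limits (rad/s): [2.39, 2.39, 3.01, 3.14, 3.14, 3.14].

## Interface

Orientations are given as a unit quaternion [x, y, z, w].
In Python, from station import sense, read_camera, sign_off gives the robot as it stands.
- The arm moves only by the tool send_rows, never from a script. Its argument "plan" is a list of rows, each a list of 7 numbers: the finger opening in mm, from 0 to 87.6, then the shift along the tool's x, y, z in mm, then the turn, a rotation vector about the tool's x, y, z in rad. A call has 1 to 8 rows; each row shifts and turns the commanded pose from where the row before left it, along the tool's axes as they then stand; what a row does not reach is not made up. A row lasts 1/8 s, in which the tool goes at most 62.5 mm and 10.7 degrees, less where a joint would pass 70% of its speed; a pose out of reach is approached as far as the arm can. A call with a gripper value outside its range is refused whole. The fingers move at their own pace and stop on an object; the grip force is fixed at half the most. Time passes only in rows, so rows that do not move let the fingers close. It gives the time, the measured TCP pose, the force and the opening at its end, in the units of the state.
- sense(): the state, without advancing time (a new reading comes with each control period).
- read_camera(name): name is "scene" or "top" or "wrist"; returns a dict with "img" (480x640x3 uint8, blue, green, red), "fx", "fy", "cx", "cy" (pixels), "rvec" (rotation vector, rad) and "tvec" (3), from world to camera coordinates, as OpenCV has them; the wrist camera has in their place "tool_from_camera" (4x4, takes a point from camera to tool coordinates, whose origin is the TCP and whose axes are the tool frame's). Camera axes: x right, y down, z forward; pixel columns grow to the right and rows downward; lengths in m; the calibration is good to about 2 mm. A picture is of the moment at which its call begins: read the wrist's pose just before it. There is no depth.
- sign_off(): hands the job in, once; it reports no verdict.
The state is a dict: "time": time; "joints": joint angles; "qd": joint speeds; "joint_torque": joint torques, N m; "tcp_pos": TCP position; "tool_rot": TCP orientation; "force": force on the tool from outside, world axes, zero at the start; "ft_torque": the same for the moment, N m; "gripper_width": finger opening in m.
Only numpy, scipy, OpenCV 4.12 (cv2) and the standard library are available. Lean on these libraries where they do the work, as an engineer would, in place of code of your own. Each camera call takes 0.05 s, during which the arm holds its last target.

## Task

First wind the lab jack up by its knob until its platform just touches the underside of the sprung shelf, so that the shelf is propped but not visibly lifted. Then press the latch button of the jar case, let the lid spring fully open by itself, and stand every jar from the case upright on the propped shelf, inside its guard rail. Leave the case open, the jack up against the shelf and the other glassware and tools on the worktop where they are.

Things in the scene. Friction and masses are not known exactly. Their poses are not given: they have to be found in the camera images.
- jack: Screw lab jack with scissor legs, fixed to the worktop; base plate 170 x 150 mm, with an aluminium gearbox that carries the knob in front. Origin on the worktop under the middle of the platform; x points from the knob towards the stand behind, z up.
- jack_knob_grip (a point): Grip point of the jack's black knob, on its upright axis, 97 mm above the worktop and 165 mm in front of the jack's origin (its -x side). The knob is a disc of 52 mm with a bar on it 49 mm long, 14 mm wide and 32 mm high (its top 7 mm above this point, its foot on the disc 23 mm below it); the bar lies along this point's x axis and turns with the knob. Grip the bar across its 14 mm from above.
- jack_knob (a joint): Turn of the jack's knob in rad: 0 with the platform fully down (as at the start), grows clockwise seen from above up to 8.4. Each rad raises the platform 6 mm. Friction about 0.25 N m; it stays where it is left.
- platform_top (a point): Point on the upper face of the jack's steel platform (180 x 150 x 6 mm), over the jack's origin. 75 mm above the worktop when fully down. The platform's front edge reaches 19 mm further forward than the shelf's, so it can be seen from above.
- shelf_under (a point): Centre of the flat underside of the sprung shelf, straight above platform_top. Its height differs from start to start: 30 to 46 mm above the lowered platform.
- shelf_top (a point): Centre of the shelf's upper face, 6 mm above its underside: a square steel plate 176 x 176 mm with a guard rail of 6 mm wire round it, whose top is 34 mm above the face and whose clear width inside is 162 mm; its axes are parallel to the jack's. Four jars fit in two rows of two, 76 mm apart.
- shelf (a joint): Spring deflection of the shelf in m: 0 unloaded, positive when it is lifted, negative when it sags. 1.5 N per mm, so one jar sinks an unsupported shelf by about 2.3 mm.
- case: White jar case fixed to the worktop, 100 x 340 mm, walls 50 mm high and 5 mm thick, floor 6 mm thick. Origin on the worktop at its middle; x points to the back (to the hinge), y along its length. The jars stand in one row along y, one each in four cells (75 x 90 mm, partitions 40 mm above the floor) centred at y = -117, -39, 39 and 117 mm; empty cells occur.
- lid (a joint): Opening of the case's clear lid (100 x 340 mm, 42 mm high, top 92 mm above the worktop, hinged on the back wall) in rad: 0 closed and latched, 2.5 fully open, when it leans back 50 degrees beyond upright with its free edge about 110 mm above the worktop and up to 110 mm behind the case. A spring throws it up and back when the latch is pressed, in one to two seconds; it never sweeps forward of the case's front.
- latch_top (a point): Top of the latch button, a steel push button of 30 mm diameter on the grey pillar in front of the case's middle (86 mm in front of the case's origin), about 101 mm above the worktop. Pressed straight down it travels 10 mm against 2 to 6 N; the latch lets go after about 4 mm.
- jar_0: Squat round steel milling jar with a flat lid, 64 mm diameter, 46 mm high, and on the lid a black knob of 28 mm diameter that reaches from 46 to 70 mm; about 0.35 kg. Lid and jar are one rigid piece. Origin at the centre of its underside, z up along its axis. Take it by the knob from above, fingertips at least 48 mm over its underside. It may be absent.
- jar_1: Squat round steel milling jar with a flat lid, 64 mm diameter, 46 mm high, and on the lid a black knob of 28 mm diameter that reaches from 46 to 70 mm; about 0.35 kg. Lid and jar are one rigid piece. Origin at the centre of its underside, z up along its axis. Take it by the knob from above, fingertips at least 48 mm over its underside. It may be absent.
- jar_2: Squat round steel milling jar with a flat lid, 64 mm diameter, 46 mm high, and on the lid a black knob of 28 mm diameter that reaches from 46 to 70 mm; about 0.35 kg. Lid and jar are one rigid piece. Origin at the centre of its underside, z up along its axis. Take it by the knob from above, fingertips at least 48 mm over its underside. It may be absent.
- jar_3: Squat round steel milling jar with a flat lid, 64 mm diameter, 46 mm high, and on the lid a black knob of 28 mm diameter that reaches from 46 to 70 mm; about 0.35 kg. Lid and jar are one rigid piece. Origin at the centre of its underside, z up along its axis. Take it by the knob from above, fingertips at least 48 mm over its underside. It may be absent.
- beaker: Bystander: glass beaker 76 mm across, 86 mm high; origin at the centre of its underside. Leave alone.
- tape: Bystander: roll of label tape, 65 mm across, 24 mm high, lying flat; origin at the centre of its underside. Leave alone.
- funnel: Bystander: plastic funnel standing upside down, 71 mm across, 75 mm high; origin at the centre of its underside. Leave alone.

How it is judged:
By the outcome, as a careful person would: the job done as asked, in the order asked, and still so for the second after the job is handed in, with the robot touching nothing.
Of jar_0, jar_1, jar_2, jar_3 only 2 to 4 are there at a start; the rules pass over those that are not, and their reading is None.
At some moment in a run one of jar_0, jar_1, jar_2, jar_3 may be knocked a few centimetres aside while the robot is not near it.
It also fails if it takes over 210 s, if anything falls off the work surface, if the arm or the gripper's body presses on something with over 40 N, if the wrist force passes 120 N, or if a joint passes its speed limit or range.

## Working session

There is one attempt and no reset: what is moved stays moved. The work goes in short steps, Python scripts to look and compute and a tool call to move; the robot and the scene stay as the last step left them, time stands still between calls to the robot, and variables do not carry over. Pictures are saved under pics/ and viewed, and the job is handed in when it is done.

Besides the shell and the picture viewer there is one more tool, called after ">>>" as name(argument=value, ...) on one line, values as JSON. send_rows: Moves the arm, as the interface text tells. Its arguments: {"type":"object","properties":{"plan":{"type":"array","items":{"type":"array","items":{"type":"number"}}}},"required":["plan"]}

```bash
mkdir -p pics; ls
python3 - <<'E'
from station import sense, read_camera
import cv2
print(sense())
for n in("scene","top","wrist"):
    c=read_camera(n); cv2.imwrite(f"pics/{n}0.png",c["img"]); print(n,{k:v for k,v in c.items() if k!="img"})
E
```

```text
pics
{'time': 0.0, 'joints': array([ 1.38812708e+00,  3.59397081e-01,  1.10651857e-02, -3.54371772e-04,
       -1.22408647e+00, -2.88104184e-01]), 'qd': array([ 0.00123708, -0.00075346,  0.00189529, -0.00159693, -0.00034989,
        0.00061557]), 'joint_torque': array([ 1.77774906e-03, -5.82714343e+01,  2.93049037e+01,  6.99712291e+00,
        6.75340460e-03, -1.81191276e-04]), 'tcp_pos': array([0.30596998, 0.60114862, 0.23661806]), 'tool_rot': array([-5.22645364e-01,  8.52549786e-01, -4.91468667e-04, -6.66304042e-04]), 'force': array([-0.45485669,  0.05323475,  0.73261838]), 'ft_torque': array([-0.00524896, -0.01066136,  0.01674407]), 'gripper_width': 0.08793020962563454}
scene {'fx': 569.5601490474393, 'fy': 569.5601490474393, 'cx': 312.1723964967685, 'cy': 235.03842718968045, 'rvec': array([ 1.99107885, -0.61894774,  0.38282885]), 'tvec': array([-0.35416448,  0.28987687,  1.18231104])}
top {'fx': 449.1817632196345, 'fy': 449.1817632196345, 'cx': 316.79602742259095, 'cy': 231.32640172398422, 'rvec': array([ 2.24672455, -1.95654893,  0.20574879]), 'tvec': array([0.04130096, 0.54211461, 1.02771651])}
wrist {'fx': 417.63680201039114, 'fy': 417.63680201039114, 'cx': 324.18359800311373, 'cy': 240.66882391670194, 'tool_from_camera': array([[ 9.99999821e-01, -5.98564640e-04,  2.33889140e-05,
         4.17723482e-04],
       [ 5.71946345e-04,  9.65678891e-01,  2.59738239e-01,
        -6.91335101e-02],
       [-1.78056306e-04, -2.59738179e-01,  9.65679060e-01,
        -1.46239617e-01],
       [ 0.00000000e+00,  0.00000000e+00,  0.00000000e+00,
         1.00000000e+00]])}
```

View pics/scene0.png

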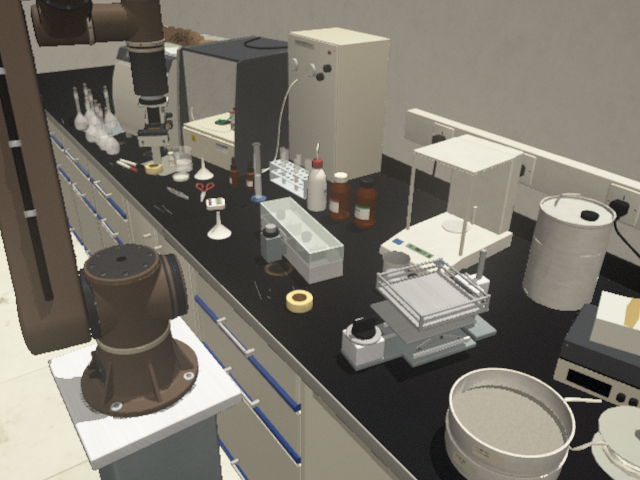

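View pics/top0.png

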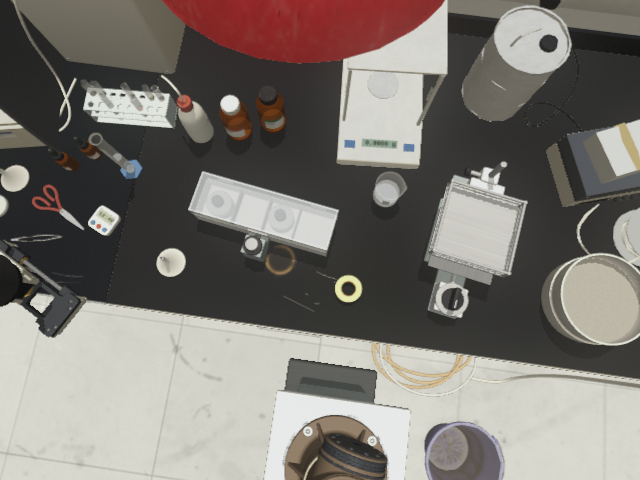

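View pics/wrist0.png

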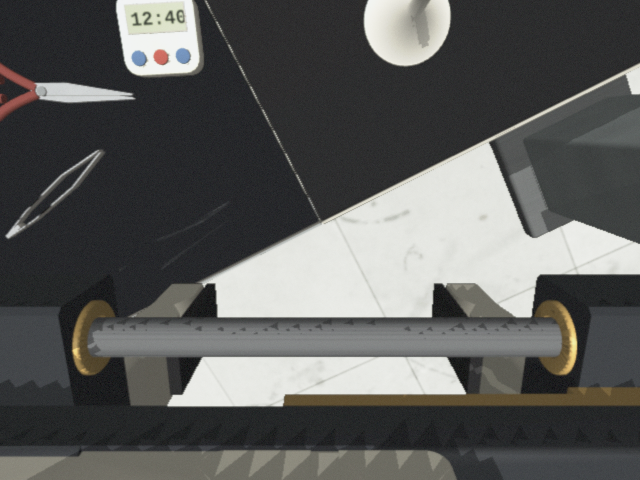

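```bash
cat > h.py <<'E'
import numpy as np, cv2
from scipy.spatial.transform import Rotation as R
from station import sense, read_camera
def cam(n):
    s=sense(); c=read_camera(n)
    K=np.array([[c["fx"],0,c["cx"]],[0,c["fy"],c["cy"]],[0,0,1]])
    if n=="wrist":
        T=np.eye(4);T[:3,:3]=R.from_quat(s["tool_rot"]).as_matrix();T[:3,3]=s["tcp_pos"]
        W=T@c["tool_from_camera"]
        Rc=W[:3,:3].T; t=-Rc@W[:3,3]
    else:
        Rc=cv2.Rodrigues(c["rvec"])[0]; t=np.array(c["tvec"])
    return dict(img=c["img"],K=K,R=Rc,t=t)
def save(c,f): np.savez(f,**c)
def load(f): return dict(np.load(f))
def ray(c,u,v):
    d=c["R"].T@np.linalg.inv(c["K"])@np.array([u,v,1.]); o=-c["R"].T@c["t"]; return o,d
def onz(c,u,v,z):
    o,d=ray(c,u,v); return o+d*(z-o[2])/d[2]
def proj(c,p):
    q=c["K"]@(c["R"]@np.asarray(p,float)+c["t"]); return q[:2]/q[2]
def crop(c,x0,y0,x1,y1,f,name):
    im=cv2.resize(c["img"][y0:y1,x0:x1],None,fx=f,fy=f,interpolation=cv2.INTER_CUBIC); cv2.imwrite("pics/"+name,im)
E
python3 - <<'E'
from h import *
c=cam("top");save(c,"top0.npz"); crop(c,410,150,550,330,3.3,"t_jack.png"); crop(c,180,160,350,270,4.6,"t_case.png")
s=cam("scene");save(s,"scene0.npz"); crop(s,320,230,520,380,4,"s_jack.png")
E
```

```text
(no output)
```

View pics/t_jack.png

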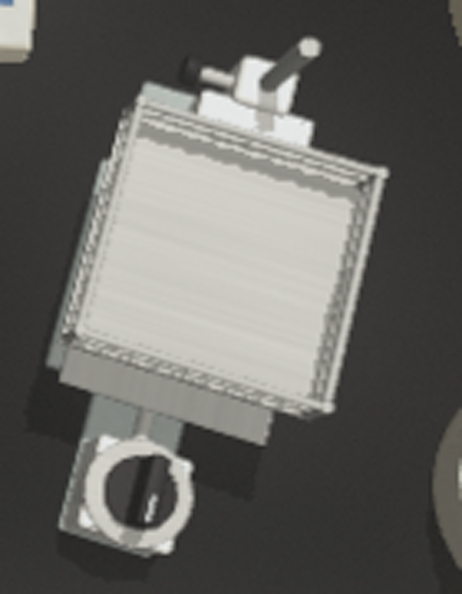

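View pics/t_case.png

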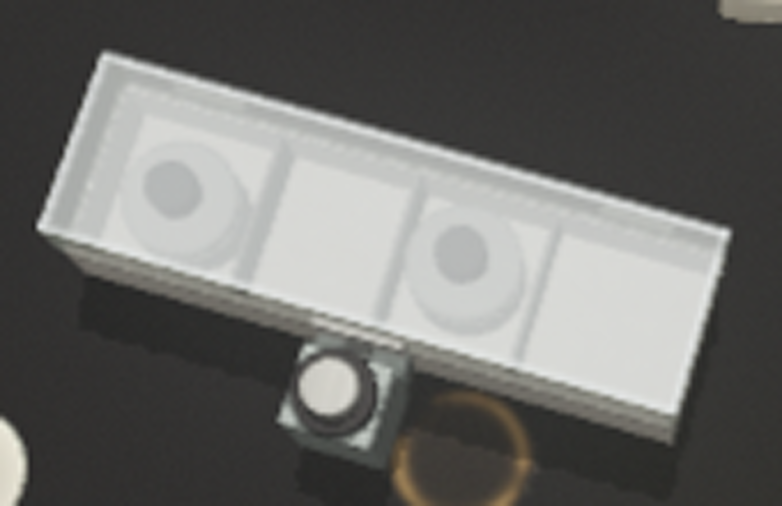

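View pics/s_jack.png

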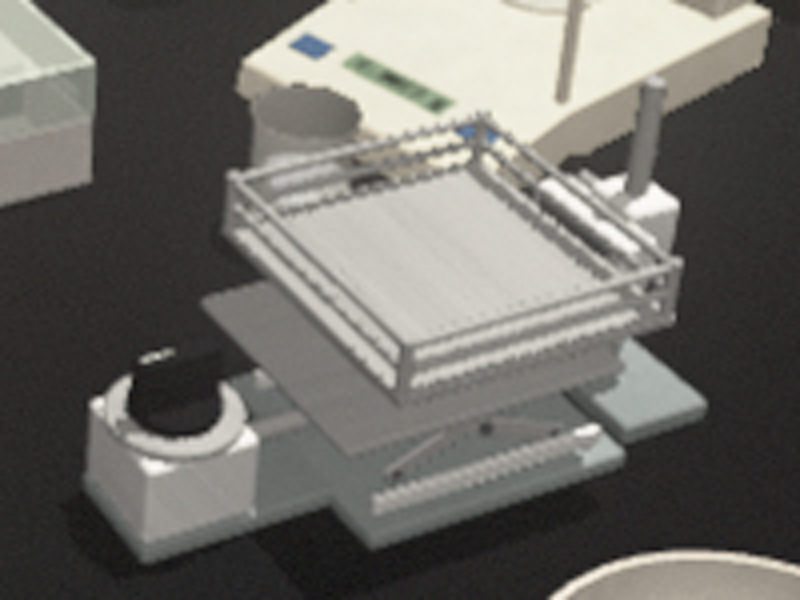

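Run:
```python
from h import *
c=load("top0.npz"); s=load("scene0.npz")
print("campos",-c["R"].T@c["t"],-s["R"].T@s["t"])
J=lambda x,y:(410+x/3.3-.35,150+y/3.3-.35)
C=lambda x,y:(180+x/4.6-.4,160+y/4.6-.4)
S=lambda x,y:(320+x/4-.4,230+y/4-.4)
a=onz(c,*J(60,380),.075);b=onz(c,*J(267,443),.075);print("plat front",a,b,np.linalg.norm(a-b),np.degrees(np.arctan2(*(a-b)[[1,0]])))
a2=onz(s,*S(203,303),.075);b2=onz(s,*S(350,455),.075);print("plat front scene",a2,b2,np.linalg.norm(a2-b2),np.degrees(np.arctan2(*(a2-b2)[[1,0]])))
# knob disc centre (z=.074)
print("knob",onz(c,*J(138,492),.074),"bar top",onz(c,*J(143,485),.104))
# rail corners
for z in(.15,.16):
  print(z,[onz(c,*J(*p),z)[:2].round(4) for p in((143,92),(383,172),(330,408),(68,340))])
  print(z,[onz(s,*S(*p),z)[:2].round(4) for p in((480,117),(678,262),(404,350),(232,175))])
# case top corners z=.092
cc=[onz(c,*C(*p),.092) for p in((105,55),(728,232),(675,415),(42,228))]
print("case",np.array(cc).round(4),np.mean(cc,0), np.linalg.norm(cc[0]-cc[1]),np.linalg.norm(cc[1]-cc[2]))
d=cc[0]-cc[1]+cc[3]-cc[2];print("case yaxis deg",np.degrees(np.arctan2(d[1],d[0])))
print("latch",onz(c,*C(328,387),.101))
print("jars",onz(c,*C(173,188),.076),onz(c,*C(462,250),.076))
```

```text
campos [0.30974486 0.0865627  1.11730044] [-0.23268056 -0.94100211  0.81712622]
plat front [ 0.48395658 -0.15294666  0.075     ] [ 0.45956061 -0.30075625  0.075     ] 0.14980934230407628 80.62782904672257
plat front scene [ 0.48171018 -0.15546858  0.075     ] [ 0.45769342 -0.30038054  0.075     ] 0.1468886774161503 80.5897099931927
knob [ 0.41318887 -0.21391616  0.074     ] bar top [ 0.41537861 -0.20827906  0.104     ]
0.15 [array([ 0.6771, -0.1748]), array([ 0.6428, -0.3401]), array([ 0.4773, -0.3124]), array([ 0.4987, -0.1386])]
0.15 [array([ 0.6616, -0.1824]), array([ 0.6384, -0.3455]), array([ 0.4656, -0.3207]), array([ 0.5013, -0.1502])]
0.16 [array([ 0.6733, -0.1721]), array([ 0.6393, -0.3356]), array([ 0.4756, -0.3083]), array([ 0.4967, -0.1363])]
0.16 [array([ 0.6482, -0.1938]), array([ 0.6253, -0.3544]), array([ 0.4551, -0.33  ]), array([ 0.4903, -0.1621])]
case [[0.6313 0.4063 0.092 ]
 [0.5815 0.0723 0.092 ]
 [0.4836 0.0866 0.092 ]
 [0.5352 0.4206 0.092 ]] [0.55788851 0.24644595 0.092     ] 0.3376664914859622 0.09890329467746402
case yaxis deg 81.3724743854577
latch [0.47229374 0.26018864 0.101     ]
jars [0.5693367  0.36229261 0.076     ] [0.5571409  0.20765074 0.076     ]
```

```bash
cat >> h.py <<'E'
def rel(p,yaw=None,dz_turn=None):
    """shift to p in the tool frame as it stands, and the turn about tool z to bring tool x to yaw (mod pi shown both)"""
    s=sense(); M=R.from_quat(s["tool_rot"]).as_matrix()
    d=M.T@(np.asarray(p)-s["tcp_pos"])*1000
    y=np.arctan2(M[1,0],M[0,0])
    tilt=M[:,2]
    print("shift mm",d.round(1),"tool x yaw",round(y,3),"toolz",tilt.round(3),"q6",s["joints"][5].round(3))
    if yaw is not None:
        t=(-(yaw-y)+np.pi)%(2*np.pi)-np.pi; print("turn z",round(t,3),"or",round(t-np.pi*np.sign(t),3))
E
python3 - <<'E'
from h import *
rel([.48,.2,.27]);
rel([.413,-.216,.25],-1.735)
M=R.from_quat(sense()["tool_rot"]).as_matrix();print(M.T@(np.array([.40,-.216,.25])-[.45,.2,.25]))
E
```

```text
shift mm [ 278.8 -337.1  -32.6] tool x yaw -2.042 toolz [-0.    -0.001 -1.   ] q6 -0.288
shift mm [ 680.  -466.1  -12.3] tool x yaw -2.042 toolz [-0.    -0.001 -1.   ] q6 -0.288
turn z -0.307 or 2.835
[ 3.93413971e-01 -1.44157411e-01  2.97306349e-04]
```

>>> send_rows(plan=[[60, 35, -42, -4, 0, 0, 0], [60, 35, -42, -4, 0, 0, 0], [60, 35, -42, -4, 0, 0, 0], [60, 35, -42, -4, 0, 0, 0], [60, 35, -42, -4, 0, 0, 0], [60, 35, -42, -4, 0, 0, 0], [60, 35, -42, -4, 0, 0, 0], [60, 35, -42, -4, 0, 0, 0]])

```text
time: 1.25
tcp_pos: [0.479, 0.1979, 0.27]
tool_rot: [-0.523, 0.852, 0.0, 0.0]
force: [2.3, 0.8, -0.3]
gripper_width: 0.06
```

>>> send_rows(plan=[[60, 50, -16, 3, 0, 0, 0], [60, 50, -16, 3, 0, 0, 0], [60, 50, -16, 3, 0, 0, 0], [60, 50, -16, 3, 0, 0, 0], [60, 50, -16, 3, 0, 0, 0], [60, 50, -16, 3, 0, 0, 0], [60, 50, -16, 3, 0, 0, 0], [60, 50, -16, 3, 0, 0, 0]])

```text
time: 2.25
tcp_pos: [0.4107, -0.2166, 0.2458]
tool_rot: [-0.523, 0.852, -0.0, 0.0]
force: [1.2, 0.5, -0.0]
gripper_width: 0.0598
```

Run:
```python
from h import *
rel([.413,-.216,.25],-1.735)
c=cam("wrist");save(c,"w1.npz");cv2.imwrite("pics/w1.png",c["img"])
for n in("top","scene"): save(cam(n),n+"1.npz")
```

```text
shift mm [-1.5 -1.8 -4.2] tool x yaw -2.041 toolz [ 0.001 -0.    -1.   ] q6 1.16
turn z -0.306 or 2.835
```

View pics/w1.png

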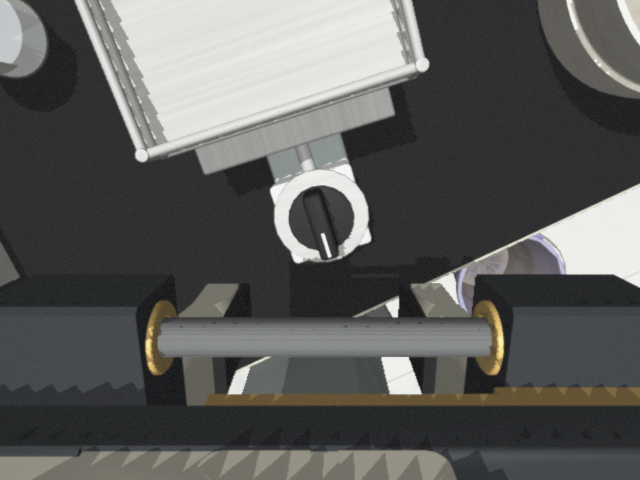

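Run:
```python
from h import *
print(sense()["joints"].round(3))
c=load("w1.npz")
for z in(.14,.145,.15,.155):
    a=onz(c,142,156,z);b=onz(c,422,65,z);print(z,a.round(4),b.round(4),np.linalg.norm(a-b).round(4))
    d=a-b;m=(a+b)/2;n=np.array([d[1],-d[0],0])/np.linalg.norm(d);print("  shelf ctr",(m+.084*n).round(4),np.degrees(np.arctan2(d[1],d[0])))
a=onz(c,207,174,.075);b=onz(c,395,113,.075);print("plat",a,b,np.linalg.norm(a-b));d=a-b;n=np.array([d[1],-d[0],0])/np.linalg.norm(d);print(np.degrees(np.arctan2(d[1],d[0])),"jack",(a+b)/2+.107*n,"knob",(a+b)/2-.058*n)
print("ring c",onz(c,321,215,.074))
cv2.imwrite("pics/knob1.png",cv2.resize(c["img"][150:280,250:400],None,fx=4.5,fy=4.5,interpolation=2))
```

```text
[-6.000e-02 -1.000e-03 -4.190e-01 -0.000e+00 -1.154e+00  1.156e+00]
0.14 [ 0.5072 -0.1449  0.14  ] [ 0.4779 -0.3129  0.14  ] 0.1705
  shelf ctr [ 0.5753 -0.2433  0.14  ] 80.12557583087278
0.145 [ 0.5065 -0.147   0.145 ] [ 0.4778 -0.3116  0.145 ] 0.1671
  shelf ctr [ 0.5749 -0.2437  0.145 ] 80.12557583087275
0.15 [ 0.5058 -0.149   0.15  ] [ 0.4777 -0.3103  0.15  ] 0.1637
  shelf ctr [ 0.5745 -0.2441  0.15  ] 80.12557583087275
0.155 [ 0.5051 -0.1511  0.155 ] [ 0.4776 -0.309   0.155 ] 0.1604
  shelf ctr [ 0.5741 -0.2445  0.155 ] 80.12557583087276
plat [ 0.4827819 -0.1545376  0.075    ] [ 0.45853872 -0.29907853  0.075     ] 0.14655992484596844
80.47866725981412 jack [ 0.57618629 -0.24450745  0.075     ] knob [ 0.41345931 -0.21721401  0.075     ]
ring c [ 0.41557339 -0.21667676  0.074     ]
```

View pics/knob1.png

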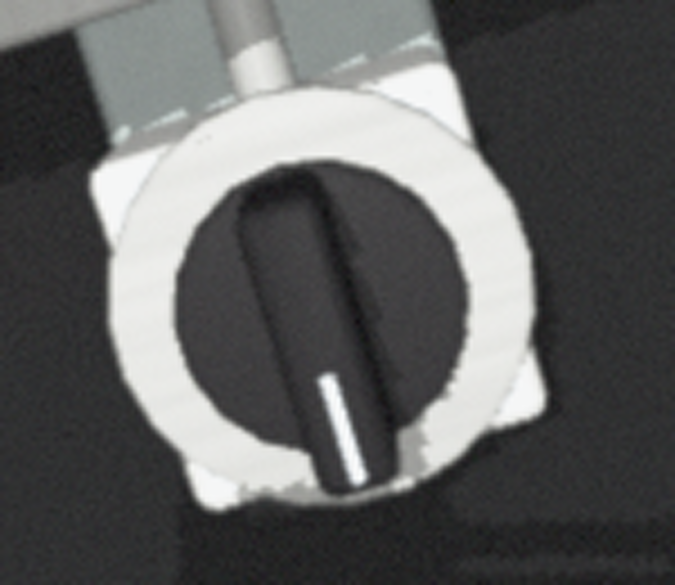

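Run:
```python
from h import *
c=load("w1.npz")
P=lambda x,y:(250+x/4.5,150+y/4.5)
a=onz(c,*P(283,185),.104);b=onz(c,*P(356,480),.104);print(a,b,np.linalg.norm(a-b),(a+b)/2,np.degrees(np.arctan2((a-b)[1],(a-b)[0])))
rel([.4145,-.2168,.135],np.radians(-9.6-90))
```

```text
[ 0.43843626 -0.22232778  0.104     ] [ 0.39097886 -0.21091808  0.104     ] 0.048809690478979255 [ 0.41470756 -0.21662293  0.104     ] -13.518472991372288
shift mm [ -2.1  -3.8 110.2] tool x yaw -2.046 toolz [-0.001  0.    -1.   ] q6 1.156
turn z -0.308 or 2.834
```

>>> send_rows(plan=[[40, -2, -4, 0, 0, 0, 0], [40, 0, 0, 0, 0, 0, -0.137], [40, 0, 0, 0, 0, 0, -0.137], [40, 0, 0, 40, 0, 0, 0], [40, 0, 0, 40, 0, 0, 0], [40, 0, 0, 35, 0, 0, 0], [40, 0, 0, 30, 0, 0, 0], [40, 0, 0, 0, 0, 0, 0]])

```text
time: 3.4
tcp_pos: [0.4149, -0.2136, 0.0991]
tool_rot: [-0.635, 0.772, 0.002, -0.001]
force: [-0.6, -0.1, 0.8]
gripper_width: 0.0398
```

Run:
```python
from h import *
rel([.4145,-.2168,.100],np.radians(-101.5))
c=cam("wrist");cv2.imwrite("pics/w2.png",c["img"])
for n in("top","scene"):
  c=cam(n);save(c,n+"2.npz");cv2.imwrite(f"pics/{n}2.png",c["img"])
crop(c,250,200,520,380,2.9,"s2.png")
```

```text
shift mm [ 3.2 -0.2 -0.9] tool x yaw -1.765 toolz [-0.004  0.    -1.   ] q6 1.428
turn z 0.006 or -3.136
```

View pics/w2.png

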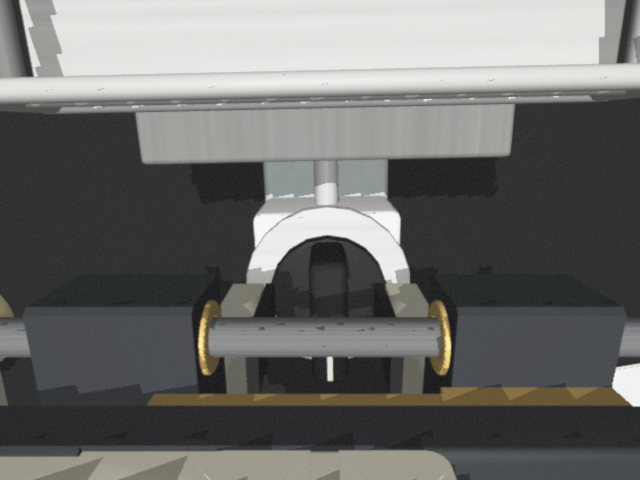

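View pics/s2.png

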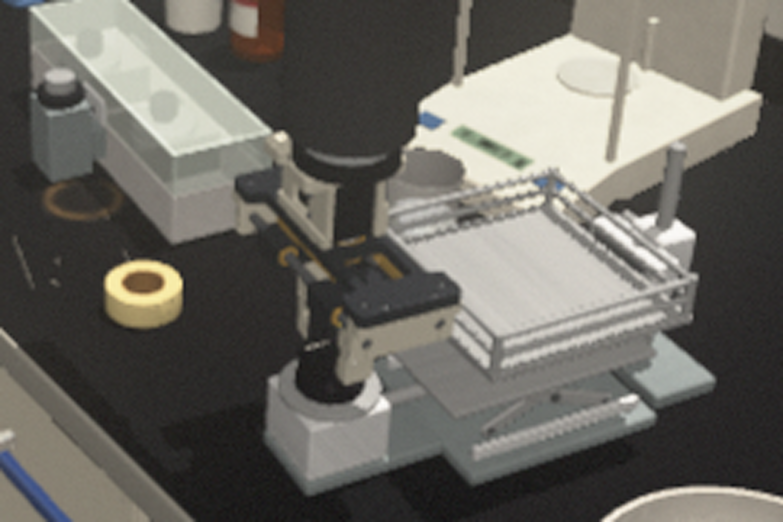

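>>> send_rows(plan=[[40, 2, 0, 0, 0, 0, 0], [5, 0, 0, 0, 0, 0, 0], [5, 0, 0, 0, 0, 0, 0], [5, 0, 0, 0, 0, 0, 0], [5, 0, 0, 0, 0, 0, 0]])

```text
time: 4.18
tcp_pos: [0.4157, -0.2158, 0.1008]
tool_rot: [-0.634, 0.773, 0.0, 0.001]
force: [-0.1, 11.6, 4.2]
gripper_width: 0.0135
```

Run:
```python
from h import *
rel([.4145,-.2168,.100],np.radians(-101.5)); s=sense();print(s["ft_torque"],s["joints"].round(3))
for n in("top","scene"):
  c=cam(n);save(c,n+"3.npz");cv2.imwrite(f"pics/{n}3.png",c["img"])
```

```text
shift mm [1.2 1.  0.8] tool x yaw -1.768 toolz [ 0.001  0.002 -1.   ] q6 1.434
turn z 0.004 or -3.138
[4.09268572 0.11820151 0.14622974] [-0.058  0.161 -0.614 -0.002 -0.795  1.434]
```

>>> send_rows(plan=[[5, -0.9, 0, 0, 0, 0, 0], [5, 0, 0, 0, 0, 0, 0.1], [5, 0, 0, 0, 0, 0, 0.15], [5, 0, 0, 0, 0, 0, 0.15], [5, 0, 0, 0, 0, 0, 0.15]])

```text
time: 4.9
tcp_pos: [0.4153, -0.2164, 0.1008]
tool_rot: [-0.399, 0.917, -0.0, -0.0]
force: [-2.3, -1.1, 2.1]
gripper_width: 0.0135
```

Run:
```python
from h import *
rel([.4145,-.2168,.100],np.radians(-101.5)); s=sense();print(s["ft_torque"],s["force"],s["joints"].round(3))
```

```text
shift mm [0.8 0.3 0.8] tool x yaw -2.322 toolz [-0.001 -0.001 -1.   ] q6 0.877
turn z -0.55 or 2.591
[-0.67875087  0.70387417  0.24290855] [-2.3000904  -1.07639117  2.05441452] [-0.058  0.161 -0.616  0.001 -0.795  0.877]
```

>>> send_rows(plan=[[5, 0, 0, 0, 0, 0, 0.15], [5, 0, 0, 0, 0, 0, 0.15], [5, 0, 0, 0, 0, 0, 0.15], [5, 0, 0, 0, 0, 0, 0.15], [5, 0, 0, 0, 0, 0, 0.15], [5, 0, 0, 0, 0, 0, 0.15]])

```text
time: 5.65
tcp_pos: [0.4138, -0.2169, 0.1007]
tool_rot: [0.04, 0.999, -0.001, -0.002]
force: [-6.2, -4.3, 7.6]
gripper_width: 0.014
```

Run:
```python
from h import *
rel([.4145,-.2168,.100],np.radians(-101.5)); s=sense();print(s["ft_torque"],s["force"],s["joints"].round(3))
c=cam("scene");save(c,"scene4.npz");crop(c,250,200,520,380,2.9,"s4.png")
```

```text
shift mm [-0.7  0.2  0.7] tool x yaw 3.061 toolz [-0.003 -0.001 -1.   ] q6 -0.023
turn z -1.45 or 1.691
[-1.42583563  2.31610159  0.28988753] [-6.18385477 -4.27847812  7.59940459] [-0.059  0.161 -0.617  0.002 -0.797 -0.023]
```

View pics/s4.png

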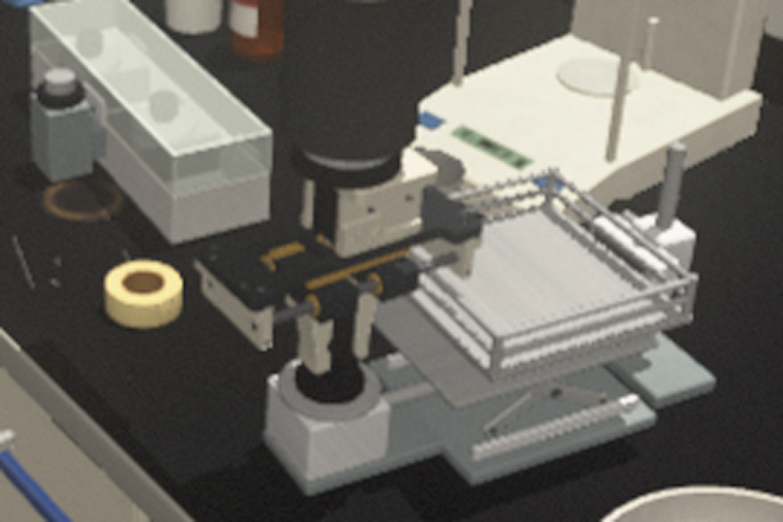

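>>> send_rows(plan=[[5, 0.6, -0.4, -0.5, 0, 0, 0.15], [5, 0, 0, 0, 0, 0, 0.15], [5, 0, 0, 0, 0, 0, 0.15], [5, 0, 0, 0, 0, 0, 0.15], [5, 0, 0, 0, 0, 0, 0.15], [5, 0, 0, 0, 0, 0, 0.15], [5, 0, 0, 0, 0, 0, 0.15]])

```text
time: 6.58
tcp_pos: [0.4122, -0.2161, 0.1007]
tool_rot: [0.536, 0.844, -0.001, -0.002]
force: [-8.9, 6.2, 9.8]
gripper_width: 0.0139
```

>>> send_rows(plan=[[5, 0, 0, 0, 0, 0, 0.15], [5, 0, 0, 0, 0, 0, 0.15], [5, 0, 0, 0, 0, 0, 0.15], [5, 0, 0, 0, 0, 0, 0.15], [5, 0, 0, 0, 0, 0, 0.15], [5, 0, 0, 0, 0, 0, 0.15], [5, 0, 0, 0, 0, 0, 0.15]])

```text
time: 7.45
tcp_pos: [0.4125, -0.2146, 0.1007]
tool_rot: [0.887, 0.462, -0.001, -0.002]
force: [-6.8, 19.4, 12.8]
gripper_width: 0.0136
```

Run:
```python
from h import *
rel([.4145,-.2168,.100],np.radians(-101.5)); s=sense();print(s["ft_torque"],s["force"],s["joints"].round(3))
c=cam("scene");save(c,"scene5.npz");crop(c,250,200,520,380,2.9,"s5.png");c=cam("top");save(c,"top5.npz")
```

```text
shift mm [-0.7  3.   0.7] tool x yaw 0.96 toolz [-0.004  0.003 -1.   ] q6 -2.122
turn z 2.731 or -0.41
[6.92435179 2.60788864 0.33214847] [-6.81356224 19.41841602 12.8465814 ] [-0.057  0.159 -0.617 -0.004 -0.799 -2.122]
```

View pics/s5.png

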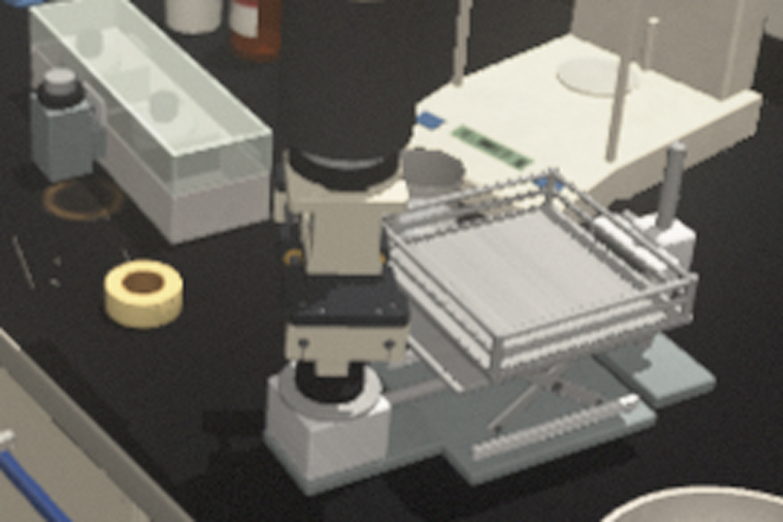

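>>> send_rows(plan=[[5, 1.1, -1.4, -1, 0, 0, 0.15], [5, 0, 0, 0, 0, 0, 0.15], [5, 0, 0, 0, 0, 0, 0.15], [5, 0, 0, 0, 0, 0, 0.15], [5, 0, 0, 0, 0, 0, 0.15], [5, 0, 0, 0, 0, 0, 0]])

```text
time: 8.3
tcp_pos: [0.4134, -0.2135, 0.1009]
tool_rot: [0.994, 0.106, -0.001, -0.001]
force: [1.1, 8.9, -5.7]
gripper_width: 0.0139
```

Run:
```python
from h import *
rel([.4145,-.2168,.100],np.radians(-101.5)); s=sense();print(s["ft_torque"],s["force"],s["joints"].round(3))
c=cam("scene");save(c,"scene6.npz");crop(c,340,250,520,370,4.4,"s6.png");c=cam("top");save(c,"top6.npz")
c=cam("wrist");save(c,"w6.npz");cv2.imwrite("pics/w6.png",c["img"])
```

```text
shift mm [0.3 3.5 0.9] tool x yaw 0.212 toolz [-0.002  0.002 -1.   ] q6 -2.874
turn z 1.984 or -1.158
[ 2.93734552e+00 -5.05014095e-01 -2.86274376e-03] [ 1.10074942  8.8837543  -5.68185337] [-0.054  0.157 -0.618 -0.003 -0.797 -2.874]
```

View pics/s6.png

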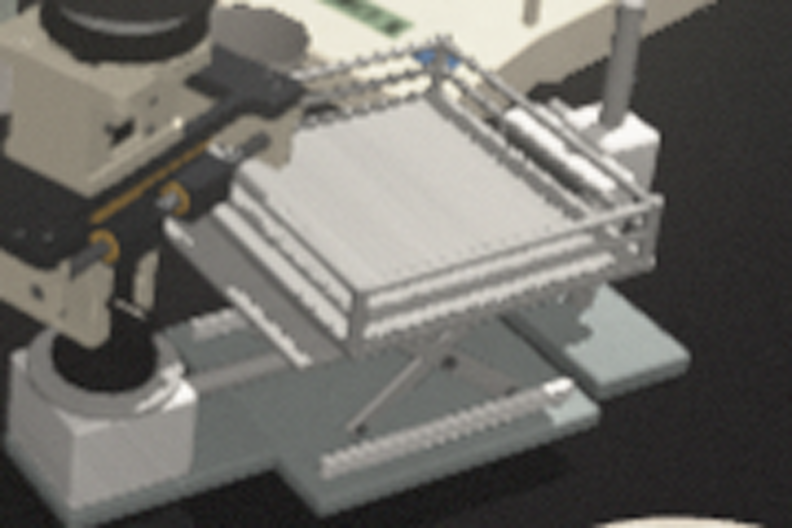

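View pics/w6.png

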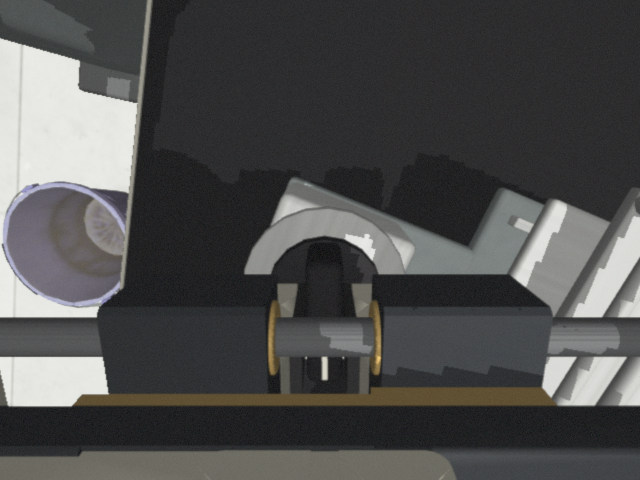

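>>> send_rows(plan=[[40, 0, 0, 0, 0, 0, 0], [40, 0, 0, 0, 0, 0, 0], [40, 0, 0, -30, 0, 0, 0], [40, 0, 0, -40, 0, 0, 0], [40, 0, 0, -40, 0, 0, -0.18], [40, 0, 0, 0, 0, 0, -0.18], [40, 0, 0, 0, 0, 0, -0.18], [40, 0, 0, 0, 0, 0, -0.18]])

```text
time: 9.45
tcp_pos: [0.4143, -0.215, 0.2124]
tool_rot: [0.891, 0.453, 0.0, 0.0]
force: [-0.4, -0.9, -0.9]
gripper_width: 0.0397
```

>>> send_rows(plan=[[40, 0, 0, 0, 0, 0, -0.18], [40, 0, 0, 0, 0, 0, -0.18], [40, 0, 0, 0, 0, 0, -0.18], [40, 0, 0, 0, 0, 0, -0.18], [40, 0, 0, 0, 0, 0, -0.18], [40, 0, 0, 0, 0, 0, -0.18], [40, 0, 0, 0, 0, 0, -0.18], [40, 0, 0, 0, 0, 0, 0]])

```text
time: 10.45
tcp_pos: [0.4144, -0.2149, 0.2122]
tool_rot: [0.456, 0.89, -0.0, 0.0]
force: [-0.0, 0.8, -0.1]
gripper_width: 0.0397
```

```bash
cat >> h.py <<'E'
def lift(ref,cur,box,name=""):
    x0,y0,x1,y1=box
    a=cv2.cvtColor(ref["img"],6)[y0:y1,x0:x1].astype(np.float32);b=cv2.cvtColor(cur["img"],6)[y0-6:y1+6,x0-6:x1+6].astype(np.float32)
    W=np.array([[1,0,6],[0,1,6]],np.float32)
    cc,W=cv2.findTransformECC(a,b,W,cv2.MOTION_TRANSLATION,(3,100,1e-5),None,3)
    print(name,"dx dy",(W[:,2]-6).round(3),"cc",round(cc,3))
E
python3 - <<'E'
from h import *
rel([.4145,-.2168,.100]); s=sense()
c=cam("scene");save(c,"scene7.npz");crop(c,340,250,520,370,4.4,"s7.png");t=cam("top");save(t,"top7.npz")
w=cam("wrist");save(w,"w7.npz");cv2.imwrite("pics/w7.png",w["img"])
r=load("scene0.npz");rt=load("top0.npz")
print("1mm up =",proj(r,[.575,-.243,.145])-proj(r,[.575,-.243,.144]),proj(rt,[.575,-.243,.145])-proj(rt,[.575,-.243,.144]))
for k in (1,2,4,5,6,7):
    cc=load(f"scene{k}.npz") 
    lift(r,cc,(440,260,495,312),f"s{k}")
lift(rt,t,(480,175,530,280),"top"); lift(rt,load("top1.npz"),(480,175,530,280),"top1")
E
```

```text
shift mm [ -1.6  -1.  112.2] tool x yaw 2.194 toolz [ 0. -0. -1.] q6 -0.893
1mm up = [ 0.05002053 -0.38905677] [ 0.16036727 -0.09822275]
s1 dx dy [-0.005 -0.031] cc 0.999
s2 dx dy [-0.005 -0.028] cc 0.999
s4 dx dy [-0.01 -0.03] cc 0.999
s5 dx dy [-0.007 -0.024] cc 0.999
s6 dx dy [-0.003 -0.027] cc 0.999
s7 dx dy [-0.007 -0.029] cc 0.999
top dx dy [ 0.068 -0.616] cc 0.66
top1 dx dy [ 0.43 -0.46] cc 0.648
```

View pics/w7.png

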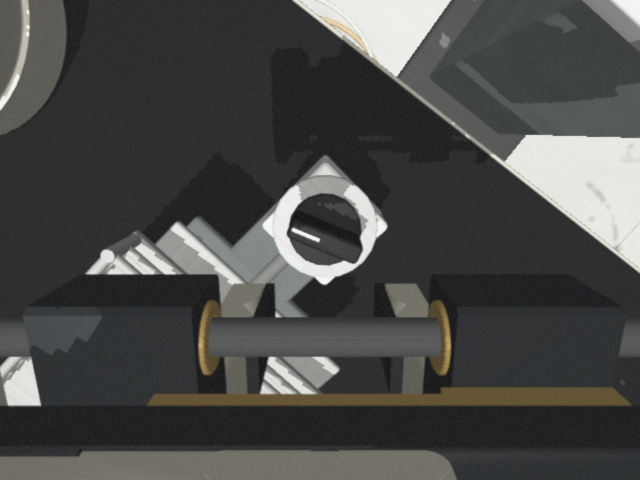

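View pics/s7.png

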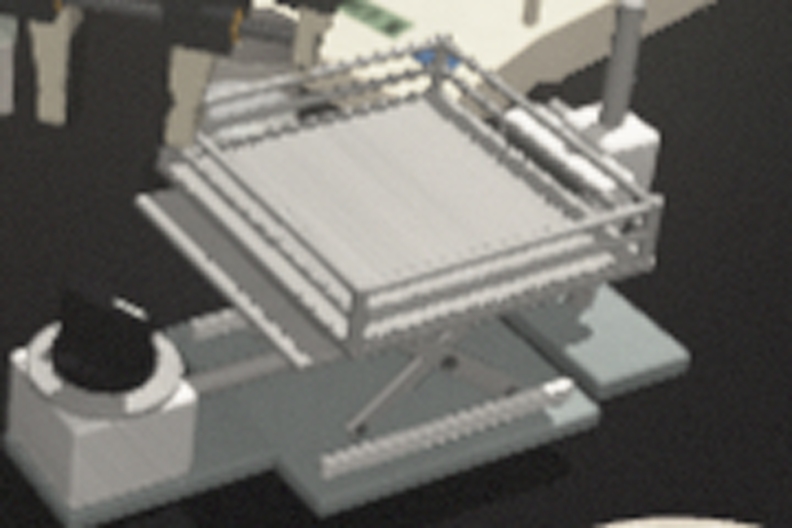

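>>> send_rows(plan=[[40, 0, 0, 0, 0, 0, -0.18], [40, 0, 0, 0, 0, 0, -0.18], [40, 0, 0, 0, 0, 0, -0.18], [40, 0, 0, 0, 0, 0, -0.18], [40, 0, 0, 0, 0, 0, -0.18], [40, 0, 0, 0, 0, 0, -0.18], [40, 0, 0, 0, 0, 0, -0.08], [40, 0, 0, 0, 0, 0, 0]])

```text
time: 11.6
tcp_pos: [0.4144, -0.2147, 0.2121]
tool_rot: [-0.105, 0.994, -0.0, 0.0]
force: [0.4, 0.5, 0.1]
gripper_width: 0.0398
```

Run:
```python
from h import *
rel([.4138,-.2155,.100]); 
w=cam("wrist");save(w,"w8.npz");crop(w,230,160,430,300,4,"w8.png")
```

```text
shift mm [  0.7  -0.6 112.1] tool x yaw -2.93 toolz [ 0. -0. -1.] q6 0.266
```

View pics/w8.png

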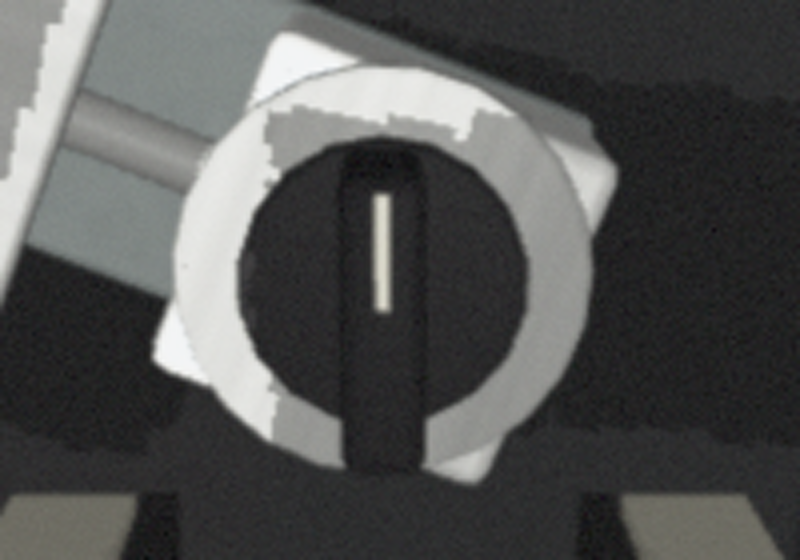

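Run:
```python
from h import *
w=load("w8.npz");p=onz(w,325.5,237.5,.104);print(p);print(onz(w,326,230,.074)); rel([p[0],p[1],.1])
print((w["R"]@(np.array([0,0,-1]))).round(3))
```

```text
[ 0.41355697 -0.21836616  0.104     ]
[ 0.4126114 -0.2161255  0.074    ]
shift mm [  1.6  -3.4 112.1] tool x yaw -2.931 toolz [ 0. -0. -1.] q6 0.265
[-0.    -0.259  0.966]
```

>>> send_rows(plan=[[40, 1.2, -2, 0, 0, 0, 0], [40, 0, 0, 40, 0, 0, 0], [40, 0, 0, 40, 0, 0, 0], [40, 0, 0, 31, 0, 0, 0], [5, 0, 0, 0, 0, 0, 0], [5, 0, 0, 0, 0, 0, 0], [5, 0, 0, 0, 0, 0, 0], [5, 0, 0, 0, 0, 0, 0]])

```text
time: 12.65
tcp_pos: [0.4143, -0.2172, 0.1024]
tool_rot: [-0.107, 0.994, -0.0, 0.001]
force: [-1.6, 0.2, 7.6]
gripper_width: 0.014
```

>>> send_rows(plan=[[5, 0, 0, 0, 0, 0, 0.1], [5, 0, 0, 0, 0, 0, 0.15], [5, 0, 0, 0, 0, 0, 0.15], [5, 0, 0, 0, 0, 0, 0]])

```text
time: 13.15
tcp_pos: [0.4135, -0.2172, 0.1024]
tool_rot: [0.094, 0.996, -0.0, 0.0]
force: [-4.3, 0.8, 10.9]
gripper_width: 0.0135
```

```bash
cat > chk.py <<'E'
from h import *
import sys
rel([.4135,-.2168,.100]);s=sense();print(s["force"].round(1),s["ft_torque"].round(2))
c=cam("scene");crop(c,340,250,520,370,4.4,sys.argv[1]+".png");r=load("scene1.npz");lift(r,c,(440,260,495,312))
t=cam("top");lift(load("top1.npz"),t,(500,185,530,275))
E
python3 chk.py a1
```

```text
shift mm [0.1 0.4 2.4] tool x yaw 2.954 toolz [ 0.001 -0.001 -1.   ] q6 -0.128
[-4.3  0.8 10.9] [ 0.23  1.6  -0.13]
 dx dy [-0.007 -0.022] cc 0.999
 dx dy [-0.033  0.247] cc 0.614
```

View pics/a1.png

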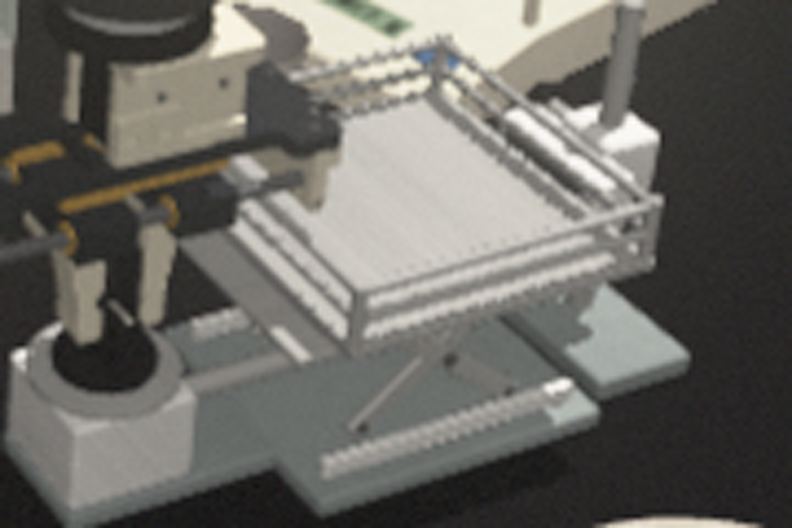

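>>> send_rows(plan=[[5, 0, 0, 0, 0, 0, 0.15], [5, 0, 0, 0, 0, 0, 0.15], [5, 0, 0, 0, 0, 0, 0]])

```text
time: 13.62
tcp_pos: [0.413, -0.217, 0.1024]
tool_rot: [0.242, 0.97, -0.0, -0.0]
force: [-6.0, 2.5, 13.3]
gripper_width: 0.0136
```

```bash
python3 chk.py a2; python3 -c "
from h import *
r=load('scene1.npz');lift(r,r,(440,260,495,312));lift(r,load('scene7.npz'),(440,260,495,312))"
```

```text
shift mm [-0.4  0.5  2.4] tool x yaw 2.654 toolz [-0. -0. -1.] q6 -0.428
[-6.   2.5 13.3] [ 0.84  2.23 -0.07]
 dx dy [-0.01 -0.02] cc 0.999
 dx dy [-0.046  0.255] cc 0.614
 dx dy [-0.006 -0.025] cc 0.999
 dx dy [-0.008 -0.023] cc 0.999
```

View pics/a2.png

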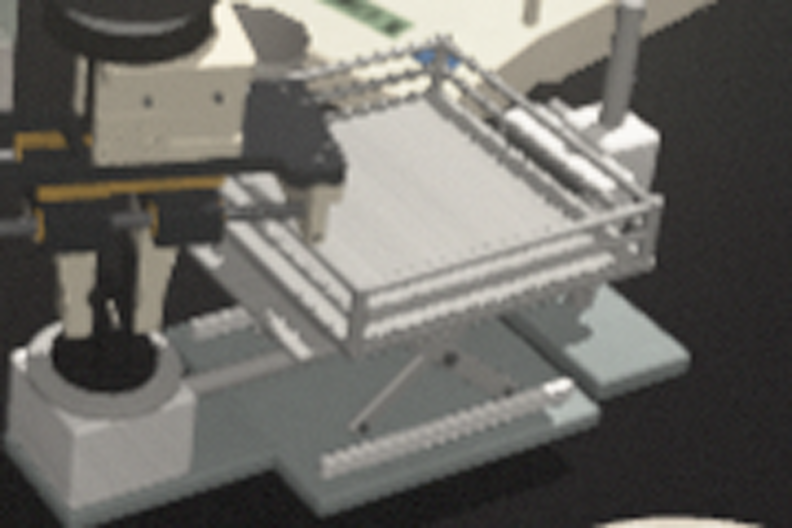

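>>> send_rows(plan=[[5, 0.2, -0.3, -0.8, 0, 0, 0.1], [5, 0, 0, 0, 0, 0, 0.08], [5, 0, 0, 0, 0, 0, 0]])

```text
time: 14.1
tcp_pos: [0.4126, -0.2169, 0.1024]
tool_rot: [0.327, 0.945, 0.0, -0.0]
force: [-4.1, 3.0, 7.3]
gripper_width: 0.0137
```

```bash
python3 chk.py a3
```

```text
shift mm [-0.6  0.6  2.4] tool x yaw 2.476 toolz [-0.001  0.    -1.   ] q6 -0.606
[-4.1  3.   7.3] [1.32 1.57 0.06]
 dx dy [ 0.084 -0.173] cc 0.996
 dx dy [0.065 0.216] cc 0.613
```

Run:
```python
from h import *
c=cam("scene");save(c,"scene8.npz");r=load("scene1.npz");r7=load("scene7.npz")
for b in((440,260,495,312),(415,290,480,325),(460,270,495,315),(425,270,470,300),(395,300,440,330)):
    lift(r,c,b,b);lift(r,r7,b,"  base")
d=cv2.absdiff(c["img"],r["img"]).max(2);crop(dict(img=cv2.cvtColor(d*5,8)),340,250,520,370,4.4,"diff.png");crop(c,340,250,520,370,4.4,"a3.png")
```

```text
(440, 260, 495, 312) dx dy [ 0.087 -0.176] cc 0.996
  base dx dy [-0.008 -0.023] cc 0.999
(415, 290, 480, 325) dx dy [ 0.363 -0.227] cc 0.947
  base dx dy [-0.102  0.019] cc 0.984
(460, 270, 495, 315) dx dy [ 0.116 -0.16 ] cc 0.996
  base dx dy [ 0.021 -0.018] cc 0.999
(425, 270, 470, 300) dx dy [ 0.135 -0.154] cc 0.992
  base dx dy [0.05  0.071] cc 0.998
(395, 300, 440, 330) dx dy [ 0.275 -0.041] cc 0.859
  base dx dy [ 0.03  -0.049] cc 0.958
```

View pics/diff.png

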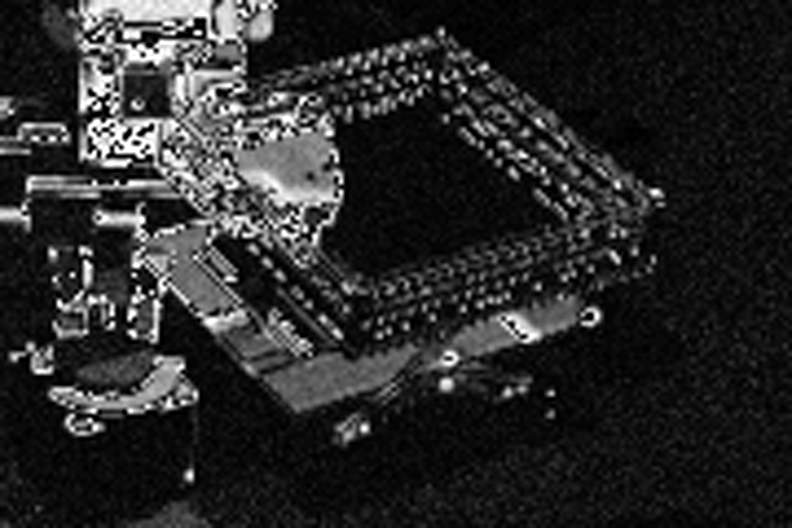

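View pics/a3.png

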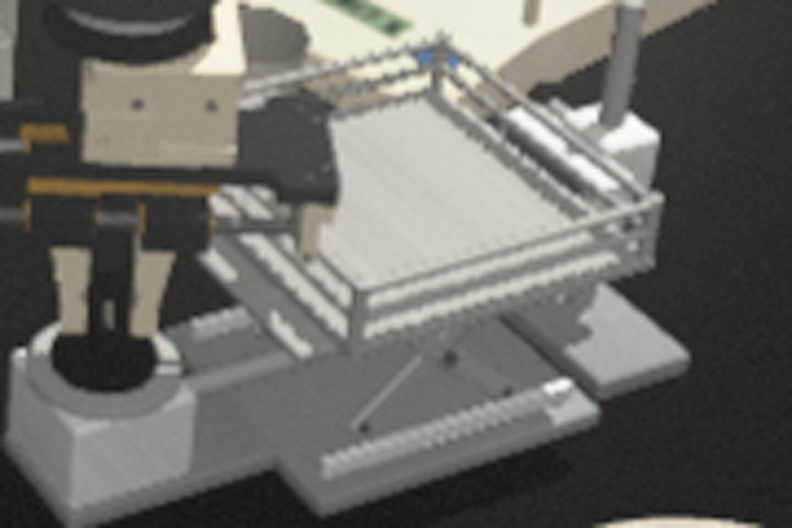

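>>> send_rows(plan=[[40, 0, 0, 0, 0, 0, 0], [40, 0, 0, 0, 0, 0, 0], [40, 0, 0, -30, 0, 0, 0], [40, 0, 0, -50, 0, 0, 0], [40, 0, 0, -50, 0, 0, 0], [40, 0, 0, -20, 0, 0, 0], [20, 0, 0, 0, 0, 0, 0]])

```text
time: 15.12
tcp_pos: [0.4143, -0.2173, 0.2536]
tool_rot: [0.327, 0.945, 0.0, 0.002]
force: [0.8, 0.3, -0.7]
gripper_width: 0.0345
```

```bash
python3 chk.py a4
python3 - <<'E'
from h import *
rel([.472,.260,.18],np.radians(81.4)); print(sense()["joints"].round(3))
c=cam("scene");save(c,"scene9.npz");crop(c,200,150,520,390,2.5,"a5.png")
E
```

```text
shift mm [  1.5  -0.5 153.6] tool x yaw 2.476 toolz [ 0.004 -0.    -1.   ] q6 -0.605
[ 0.8  0.3 -0.7] [ 0.1  -0.04  0.01]
 dx dy [ 0.096 -0.174] cc 0.996
 dx dy [-0.022 -0.735] cc 0.914
shift mm [248.3 411.4  71.5] tool x yaw 2.476 toolz [-0.  0. -1.] q6 -0.606
turn z 1.055 or -2.087
[-6.000e-02 -1.000e-03 -4.050e-01 -0.000e+00 -1.168e+00 -6.060e-01]
```

View pics/a5.png

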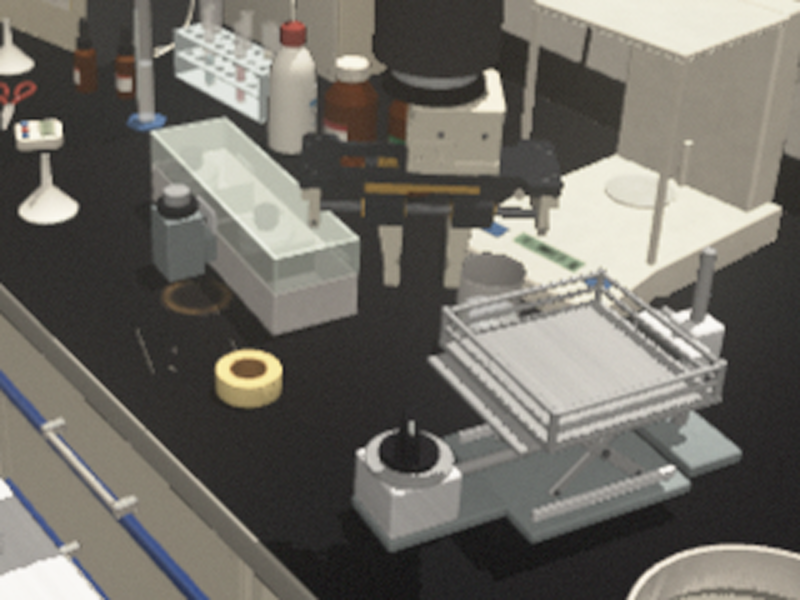

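>>> send_rows(plan=[[0, 0, 0, 0, 0, 0, 0.176], [0, 0, 0, 0, 0, 0, 0.176], [0, 0, 0, 0, 0, 0, 0.176], [0, 0, 0, 0, 0, 0, 0.176], [0, 0, 0, 0, 0, 0, 0.176], [0, 0, 0, 0, 0, 0, 0.175]])

```text
time: 16.02
tcp_pos: [0.4127, -0.217, 0.2504]
tool_rot: [0.76, 0.65, -0.001, -0.001]
force: [-0.9, 0.0, 0.0]
gripper_width: 0.0001
```

Run:
```python
from h import *
rel([.472,.260,.20],np.radians(81.4))
```

```text
shift mm [480.4 -15.4  50.4] tool x yaw 1.415 toolz [-0.003  0.    -1.   ] q6 -1.666
turn z -0.006 or 3.136
```

>>> send_rows(plan=[[0, 60, -2, 5, 0, 0, 0], [0, 60, -2, 5, 0, 0, 0], [0, 60, -2, 5, 0, 0, 0], [0, 60, -2, 5, 0, 0, 0], [0, 60, -2, 5, 0, 0, 0], [0, 60, -2, 5, 0, 0, 0], [0, 60, -2, 5, 0, 0, 0], [0, 60, -2, 5, 0, 0, 0]])

```text
time: 17.02
tcp_pos: [0.4688, 0.2616, 0.2104]
tool_rot: [0.758, 0.652, -0.001, 0.0]
force: [1.8, -0.4, 1.0]
gripper_width: 0.0003
```

Run:
```python
from h import *
w=cam("wrist");save(w,"w9.npz");cv2.imwrite("pics/w9.png",w["img"]);rel([.472,.260,.20],np.radians(81.4))
```

```text
shift mm [-6.8  2.9  9.3] tool x yaw 1.423 toolz [-0.    -0.001 -1.   ] q6 -2.598
turn z 0.002 or -3.14
```

View pics/w9.png

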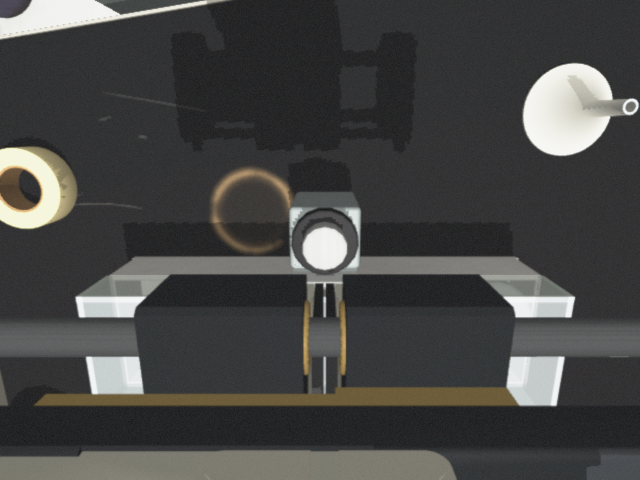

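Run:
```python
from h import *
w=load("w9.npz");p=onz(w,324.5,247,.101);print(p);rel([p[0],p[1],.13])
```

```text
[0.47102431 0.26098203 0.101     ]
shift mm [-5.9  1.8 79.3] tool x yaw 1.423 toolz [-0.    -0.001 -1.   ] q6 -2.598
```

>>> send_rows(plan=[[0, -6, 2, 30, 0, 0, 0], [0, 0, 0, 40, 0, 0, 0], [0, 0, 0, 18, 0, 0, 0], [0, 0, 0, 0, 0, 0, 0], [0, 0, 0, 0, 0, 0, 0]])

```text
time: 17.7
tcp_pos: [0.4706, 0.2537, 0.1241]
tool_rot: [0.758, 0.652, -0.0, 0.0]
force: [-0.4, -0.4, 0.6]
gripper_width: 0.0008
```

Run:
```python
from h import *
rel([.4715,.2607,.105]);c=cam("scene");crop(c,180,120,380,270,4,"b1.png")
```

```text
shift mm [ 7.  -0.2 19.1] tool x yaw 1.421 toolz [ 0. -0. -1.] q6 -2.583
```

View pics/b1.png

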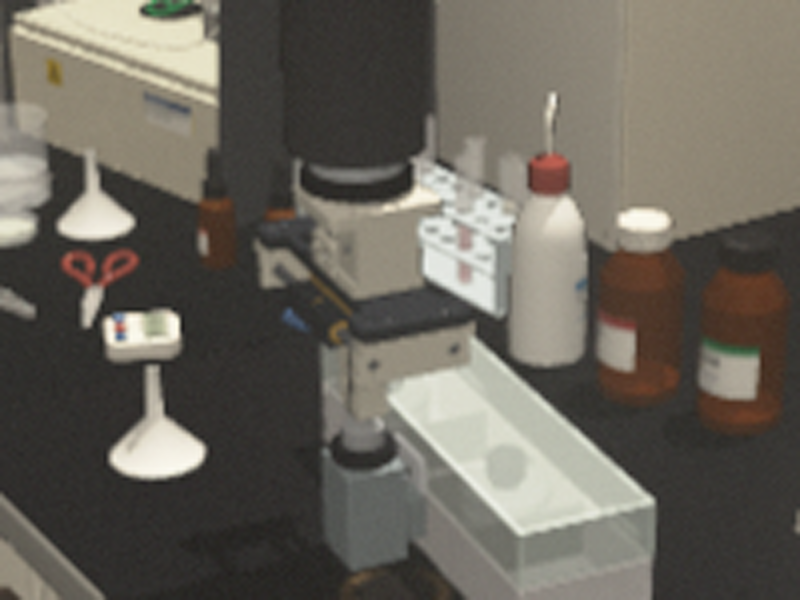

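>>> send_rows(plan=[[0, 7, 0, 0, 0, 0, 0], [0, 0, 0, 0, 0, 0, 0], [0, 0, 0, 10, 0, 0, 0], [0, 0, 0, 5, 0, 0, 0], [0, 0, 0, 3, 0, 0, 0], [0, 0, 0, 0, 0, 0, 0], [0, 0, 0, 0, 0, 0, 0]])

```text
time: 18.62
tcp_pos: [0.4714, 0.2607, 0.106]
tool_rot: [0.758, 0.652, 0.0, -0.0]
force: [-1.7, 0.8, 4.3]
gripper_width: 0.0007
```

Run:
```python
from h import *
rel([.4715,.2607,.105]);c=cam("scene");crop(c,180,120,380,270,4,"b2.png");print(sense()["force"])
```

```text
shift mm [0.  0.1 1. ] tool x yaw 1.421 toolz [ 0.  0. -1.] q6 -2.59
[-1.53106319  1.51534565  3.3564453 ]
```

View pics/b2.png

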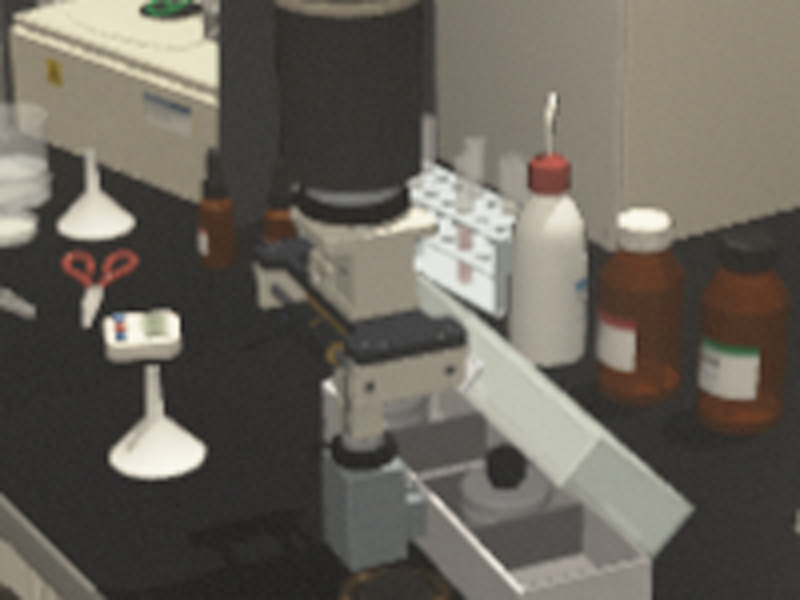

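>>> send_rows(plan=[[0, 0, 0, 0, 0, 0, 0], [0, 0, 0, 0, 0, 0, 0], [0, 0, 0, 0, 0, 0, 0], [0, 0, 0, 0, 0, 0, 0], [0, 0, 0, 0, 0, 0, 0], [0, 0, 0, 0, 0, 0, 0], [0, 0, 0, 0, 0, 0, 0]])

```text
time: 19.55
tcp_pos: [0.4715, 0.2607, 0.1059]
tool_rot: [0.758, 0.652, 0.0, -0.0]
force: [-1.1, 2.7, 4.2]
gripper_width: 0.0006
```

>>> send_rows(plan=[[0, 0, 0, -20, 0, 0, 0], [0, 0, 0, -50, 0, 0, 0], [0, 0, 0, -50, 0, 0, 0], [0, -40, 0, -10, 0, 0, 0], [50, -60, 0, 0, 0, 0, 0], [50, -60, 0, 0, 0, 0, 0], [50, -60, 0, 0, 0, 0, 0], [50, -20, 0, 0, 0, 0, 0]])

```text
time: 20.55
tcp_pos: [0.4338, 0.0201, 0.2353]
tool_rot: [0.759, 0.651, -0.001, -0.0]
force: [0.6, 0.4, 0.4]
gripper_width: 0.0349
```

Run:
```python
from h import *
rel([.4715,.2607,.105]);c=cam("scene");cv2.imwrite("pics/b3.png",c["img"]);print(sense()["force"])
c=cam("top");save(c,"topb3.npz");crop(c,140,120,420,320,2.85,"b3t.png")
```

```text
shift mm [243.7   0.9 130.1] tool x yaw 1.418 toolz [-0.002 -0.001 -1.   ] q6 -2.227
[-1.18601149 -1.87376507 -0.48052176]
```

View pics/b3.png

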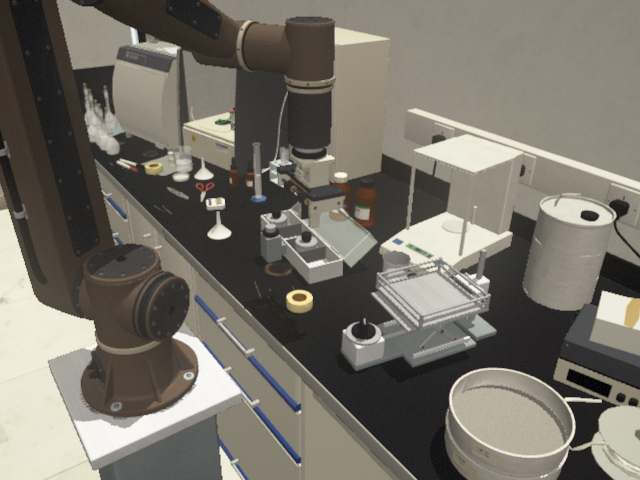

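View pics/b3t.png

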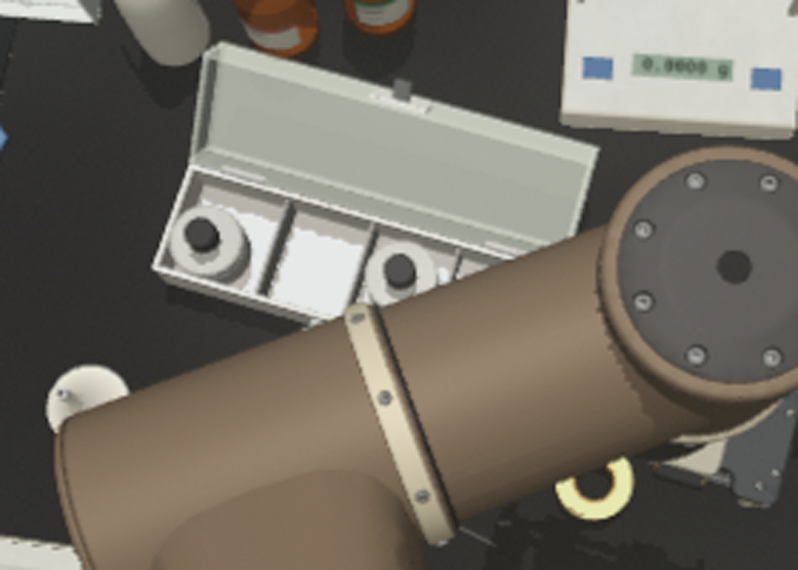

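Run:
```python
from h import *
c=load("topb3.npz"); P=lambda x,y:(140+x/2.85-.3,120+y/2.85-.3)
# black knob blobs
g=c["img"].max(2)
for (x,y) in((201,234),(400,270)):
    u,v=P(x,y); x0,y0=int(u)-9,int(v)-9; m=(g[y0:y0+19,x0:x0+19]<75).astype(np.uint8)
    n,l,st,ce=cv2.connectedComponentsWithStats(m); k=l[9,9]; print(st[k],ce[k]+[x0,y0],onz(c,*(ce[k]+[x0,y0]),.076))
```

```text
[  4   5  12  12 102] [210.65686275 202.24509804] [0.5628207  0.37705961 0.076     ]
[  0   0  19  19 336] [279.93154762 213.7172619 ] [0.55766766 0.20798227 0.076     ]
```

>>> send_rows(plan=[[50, 0, 0, -10, 0, 0, -0.18], [50, 0, 0, 0, 0, 0, -0.18], [50, 0, 0, 0, 0, 0, -0.18], [50, 0, 0, 0, 0, 0, -0.18], [50, 0, 0, 0, 0, 0, -0.18], [50, 0, 0, 0, 0, 0, -0.18], [50, 0, 0, 0, 0, 0, -0.18], [50, 0, 0, 0, 0, 0, -0.18]])

```text
time: 21.65
tcp_pos: [0.4353, 0.0236, 0.2452]
tool_rot: [0.137, 0.991, -0.001, -0.001]
force: [-0.1, 0.0, 0.1]
gripper_width: 0.0503
```

>>> send_rows(plan=[[50, 0, 0, 0, 0, 0, -0.18], [50, 0, 0, 0, 0, 0, -0.18], [50, 0, 0, 0, 0, 0, -0.18], [50, 0, 0, 0, 0, 0, -0.18], [50, 0, 0, 0, 0, 0, -0.18], [50, 0, 0, 0, 0, 0, -0.18], [50, 0, 0, 0, 0, 0, -0.18], [50, 0, 0, 0, 0, 0, -0.18]])

```text
time: 22.65
tcp_pos: [0.4353, 0.0236, 0.2453]
tool_rot: [-0.55, 0.835, 0.0, -0.001]
force: [0.2, 0.6, 0.0]
gripper_width: 0.0503
```

>>> send_rows(plan=[[50, 0, 0, 0, 0, 0, -0.18], [50, 0, 0, 0, 0, 0, -0.08], [50, -55, -4, 0, 0, 0, 0], [50, -55, -4, 0, 0, 0, 0], [50, -55, -4, 0, 0, 0, 0], [50, -25, -4, 0, 0, 0, 0], [50, 0, 0, 0, 0, 0, 0], [50, 0, 0, 0, 0, 0, 0]])

```text
time: 23.65
tcp_pos: [0.4796, 0.2082, 0.2453]
tool_rot: [-0.651, 0.759, -0.0, -0.001]
force: [-0.2, 0.2, -0.5]
gripper_width: 0.0497
```

Run:
```python
from h import *
rel([.55,.208,.24]);w=cam("wrist");save(w,"w10.npz");cv2.imwrite("pics/w10.png",w["img"])
c=cam("top");save(c,"topb4.npz");crop(c,140,120,420,320,2.85,"b4t.png")
```

```text
shift mm [-10.5 -69.6   5.3] tool x yaw -1.723 toolz [-0.001 -0.001 -1.   ] q6 0.634
```

View pics/w10.png

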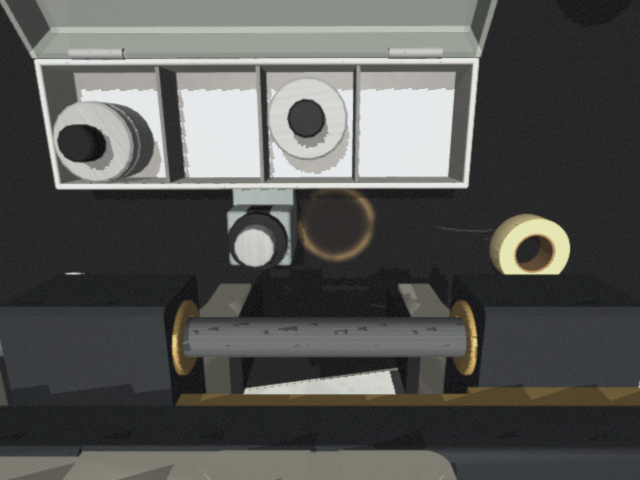

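```bash
cat > knob.py <<'E'
from h import *
def knob(c,u,v,z,thr=70,r=30):
    g=cv2.cvtColor(c["img"],6); u,v=int(u),int(v)
    m=(g[v-r:v+r,u-r:u+r]<thr).astype(np.uint8); n,l,st,ce=cv2.connectedComponentsWithStats(m); k=l[r,r]
    mm=(l==k).astype(np.uint8); cn=max(cv2.findContours(mm,0,1)[0],key=len)
    e=cv2.minEnclosingCircle(cn); p=ce[k]+[u-r,v-r]
    print("px",p.round(1),"area",st[k],"circ",np.round(e[0],1)+[u-r,v-r],round(e[1],1),"pos",onz(c,*p,z).round(4),"|",onz(c,e[0][0]+u-r,e[0][1]+v-r,z).round(4))
E
python3 - <<'E'
from knob import *
w=load("w10.npz")
knob(w,306,118,.070,60);knob(w,78,143,.070,60)
rel([.5615,.2065,.20])
E
```

```text
px [305.4 117.3] area [   0    0   60   60 3341] circ [305.5 117.5] 41.7 pos [0.5575 0.2098 0.07  ] | [0.5574 0.2098 0.07  ]
px [ 81.5 142.9] area [  10   12   48   37 1412] circ [ 81.8 142. ] 24.0 pos [0.5648 0.3787 0.07  ] | [0.5654 0.3783 0.07  ]
shift mm [-11.2 -80.9  45.8] tool x yaw -1.723 toolz [-0. -0. -1.] q6 0.634
```

Run:
```python
from h import *
w=load("w10.npz"); print(onz(w,306,118,.076),onz(w,77,143,.076)); rel([.5575,.209,.067])
```

```text
[0.55679622 0.20924963 0.076     ] [0.56493915 0.37861574 0.076     ]
shift mm [-13.1 -76.6 178.8] tool x yaw -1.723 toolz [-0. -0. -1.] q6 0.634
```

>>> send_rows(plan=[[50, -6, -38, 0, 0, 0, 0], [50, -7, -38, 0, 0, 0, 0], [50, 0, 0, 40, 0, 0, 0], [50, 0, 0, 40, 0, 0, 0], [50, 0, 0, 30, 0, 0, 0], [50, 0, 0, 0, 0, 0, 0], [50, 0, 0, 0, 0, 0, 0]])

```text
time: 24.62
tcp_pos: [0.558, 0.21, 0.1375]
tool_rot: [-0.651, 0.759, -0.0, 0.001]
force: [-0.7, 0.3, 0.0]
gripper_width: 0.0503
```

Run:
```python
from h import *
rel([.5575,.209,.067]);w=cam("wrist");save(w,"w11.npz");cv2.imwrite("pics/w11.png",w["img"])
```

```text
shift mm [ 1.1  0.4 70.5] tool x yaw -1.723 toolz [ 0.002  0.001 -1.   ] q6 0.731
```

View pics/w11.png

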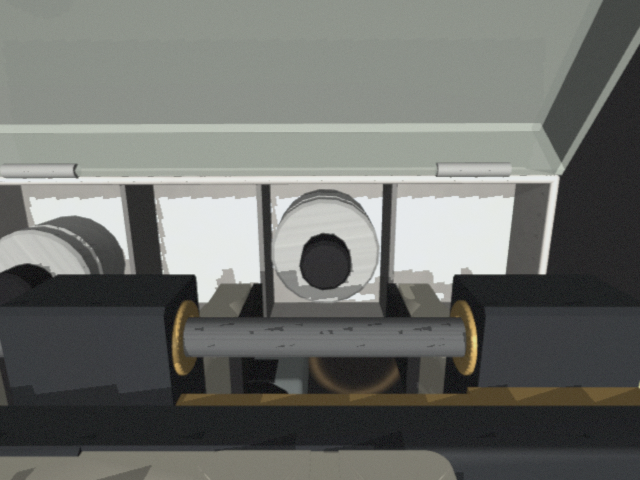

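Run:
```python
from h import *
w=load("w11.npz");p=onz(w,325.5,260,.076);print(p);rel([p[0],p[1],.067])
```

```text
[0.56061286 0.20872288 0.076     ]
shift mm [ 1.2 -2.6 70.8] tool x yaw -1.723 toolz [ 0.002  0.001 -1.   ] q6 0.731
```

>>> send_rows(plan=[[50, 1, -2, 25, 0, 0, 0], [50, 0, 0, 25, 0, 0, 0], [50, 0, 0, 20, 0, 0, 0], [50, 0, 0, 0, 0, 0, 0], [15, 0, 0, 0, 0, 0, 0], [15, 0, 0, 0, 0, 0, 0], [15, 0, 0, 0, 0, 0, 0], [15, 0, 0, 0, 0, 0, 0]])

```text
time: 25.68
tcp_pos: [0.5595, 0.2093, 0.0668]
tool_rot: [-0.652, 0.759, -0.0, 0.001]
force: [-1.3, 0.6, 5.6]
gripper_width: 0.0274
```

>>> send_rows(plan=[[15, 0, 0, 0, 0, 0, 0], [15, 0, 0, -15, 0, 0, 0], [15, 0, 0, -30, 0, 0, 0], [15, 0, 0, -40, 0, 0, 0], [15, 0, 0, -50, 0, 0, 0], [15, 0, 0, -30, 0, 0, 0], [15, 0, 0, 0, 0, 0, 0], [15, 0, 0, 0, 0, 0, 0]])

```text
time: 26.68
tcp_pos: [0.5579, 0.2082, 0.2294]
tool_rot: [-0.651, 0.759, 0.001, -0.001]
force: [-0.2, 0.0, -4.9]
gripper_width: 0.0273
```

Run:
```python
from h import *
xj=np.array([np.cos(np.radians(-9.6)),np.sin(np.radians(-9.6))]);yj=np.array([-xj[1],xj[0]]);o=np.array([.5752,-.2440])
for sx in(1,-1):
  for sy in(1,-1): print(sx,sy,(o+.038*(sx*xj+sy*yj)).round(4))
p=o+.038*(xj-yj); rel([p[0],p[1],.23],np.radians(-99.6));w=cam("wrist");save(w,"w12.npz");cv2.imwrite("pics/w12.png",w["img"])
c=cam("scene");crop(c,180,120,500,360,2.5,"b5.png")
```

```text
1 1 [ 0.619  -0.2129]
1 -1 [ 0.6063 -0.2878]
-1 1 [ 0.5441 -0.2002]
-1 -1 [ 0.5314 -0.2751]
shift mm [ 4.829e+02 -1.231e+02 -3.000e-01] tool x yaw -1.723 toolz [-0.002 -0.001 -1.   ] q6 0.734
turn z 0.015 or -3.126
```

View pics/b5.png

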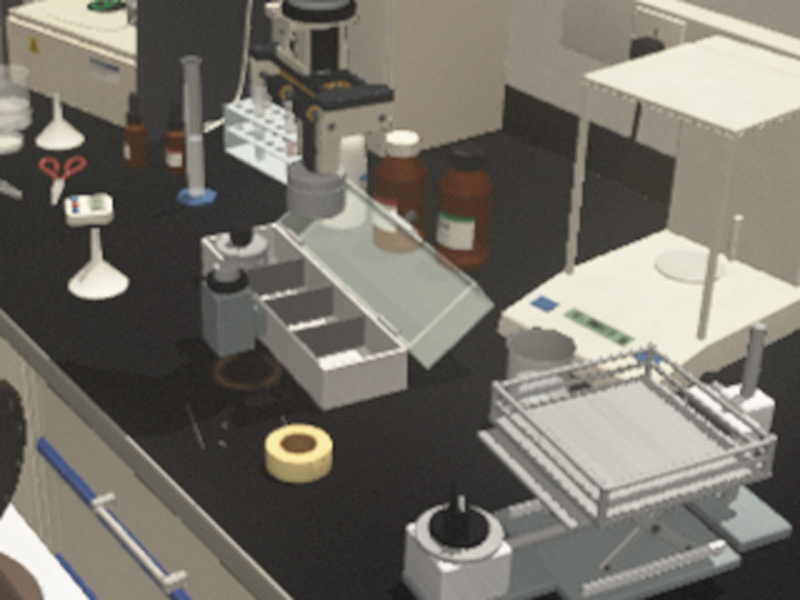

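View pics/w12.png

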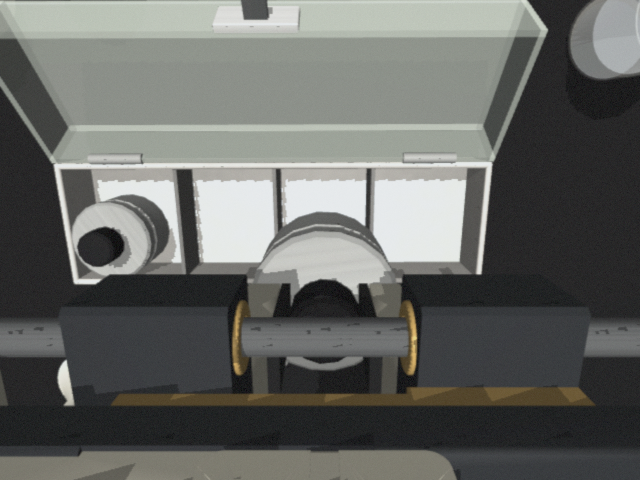

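Run:
```python
from h import *
rel([.5685,-.2834,.245],np.radians(-99.6))
```

```text
shift mm [484.3 -84.9 -15.3] tool x yaw -1.723 toolz [-0.003 -0.002 -1.   ] q6 0.734
turn z 0.015 or -3.126
```

>>> send_rows(plan=[[15, 10, -2, -8, 0, 0, 0], [15, 30, -5, -8, 0, 0, 0], [15, 45, -8, 0, 0, 0, 0], [15, 50, -9, 0, 0, 0, 0], [15, 50, -9, 0, 0, 0, 0], [15, 50, -9, 0, 0, 0, 0], [15, 50, -9, 0, 0, 0, 0], [15, 50, -9, 0, 0, 0, 0]])

```text
time: 27.78
tcp_pos: [0.5671, -0.1337, 0.2469]
tool_rot: [-0.651, 0.759, 0.0, -0.0]
force: [1.2, 0.7, -4.4]
gripper_width: 0.0274
```

>>> send_rows(plan=[[15, 50, -9, 0, 0, 0, 0], [15, 40, -7, 0, 0, 0, 0], [15, 30, -5, 0, 0, 0, 0], [15, 19, -3, 0, 0, 0, 0], [15, 10, -1, 0, 0, 0, 0.015], [15, 0, 0, 0, 0, 0, 0], [15, 0, 0, 0, 0, 0, 0]])

```text
time: 28.65
tcp_pos: [0.5699, -0.2817, 0.247]
tool_rot: [-0.646, 0.763, 0.0, 0.0]
force: [-1.0, -0.1, -4.1]
gripper_width: 0.0272
```

Run:
```python
from h import *
rel([.5685,-.2834,.19],np.radians(-99.6));w=cam("wrist");save(w,"w13.npz");cv2.imwrite("pics/w13.png",w["img"])
c=cam("scene");crop(c,300,150,540,330,3.3,"b6.png");lift(load("scene1.npz"),c,(440,260,495,312))
```

```text
shift mm [ 1.9  1.1 57. ] tool x yaw -1.737 toolz [ 0.  0. -1.] q6 1.558
turn z 0.002 or -3.14
 dx dy [ 0.462 -0.043] cc 0.905
```

View pics/b6.png

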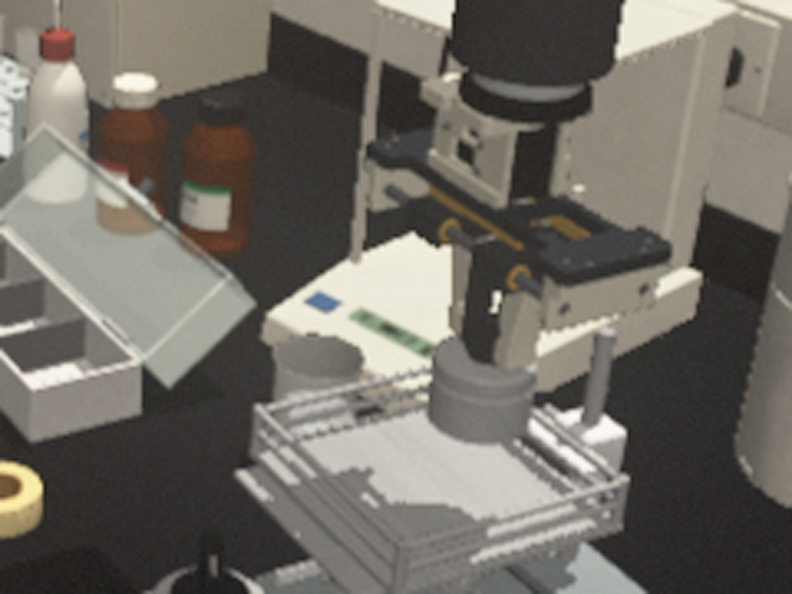

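View pics/w13.png

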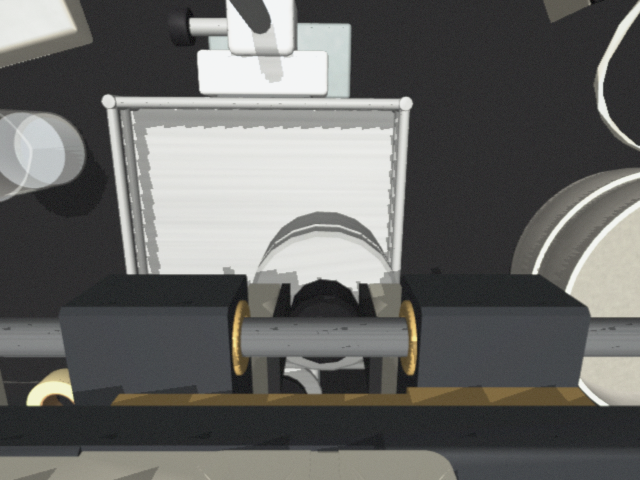

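Run:
```python
from h import *
w=load("w13.npz");a=onz(w,109,102,.146);b=onz(w,406,103,.146);d=a-b;L=np.linalg.norm(d);n=np.array([d[1],-d[0],0])/L;print(L,(a+b)/2-.084*n,np.degrees(np.arctan2(d[1],d[0])))
```

```text
0.16717018221843657 [ 0.57526354 -0.24447761  0.146     ] 80.27314402211012
```

>>> send_rows(plan=[[15, 2, 1, 20, 0, 0, 0], [15, 0, 0, 25, 0, 0, 0], [15, 0, 0, 17, 0, 0, 0], [15, 0, 0, 6, 0, 0, 0], [15, 0, 0, 2, 0, 0, 0], [15, 0, 0, 1, 0, 0, 0], [15, 0, 0, 0, 0, 0, 0]])

```text
time: 29.62
tcp_pos: [0.5688, -0.2845, 0.1765]
tool_rot: [-0.646, 0.764, -0.0, 0.0]
force: [-0.2, 0.3, -3.9]
gripper_width: 0.027
```

Run:
```python
from h import *
rel([.5685,-.2834,.173]);print(sense()["force"])
c=cam("scene");crop(c,340,200,520,340,4.4,"b7.png")
```

```text
shift mm [-1.   0.5  3.5] tool x yaw -1.738 toolz [ 0.001 -0.    -1.   ] q6 1.561
[-0.17928529  0.30818364 -3.93748006]
```

View pics/b7.png

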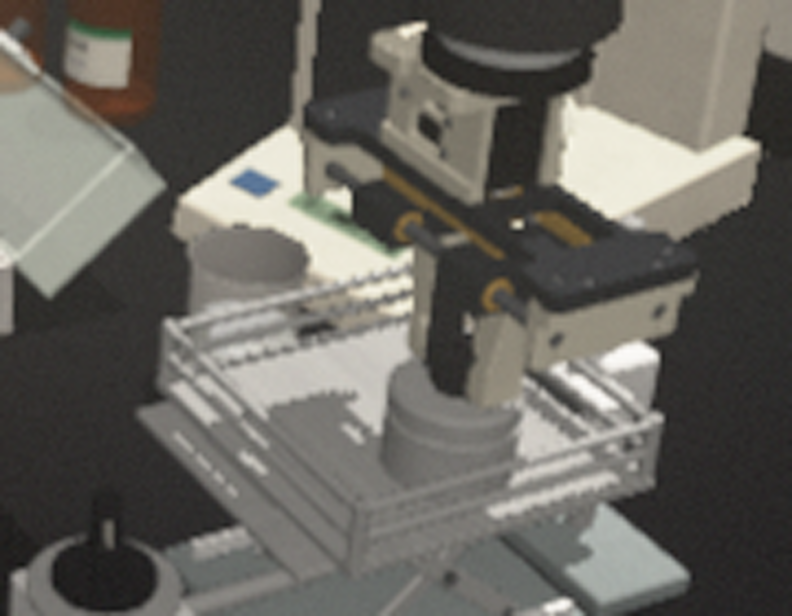

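>>> send_rows(plan=[[15, 0, 0, 1, 0, 0, 0], [15, 0, 0, 1, 0, 0, 0], [15, 0, 0, 0, 0, 0, 0]])

```text
time: 30.05
tcp_pos: [0.5684, -0.2843, 0.1738]
tool_rot: [-0.646, 0.764, 0.0, -0.0]
force: [0.0, -0.4, -3.8]
gripper_width: 0.0267
```

>>> send_rows(plan=[[15, 0, 0, 1, 0, 0, 0], [15, 0, 0, 0, 0, 0, 0]])

```text
time: 30.3
tcp_pos: [0.5686, -0.2844, 0.1731]
tool_rot: [-0.646, 0.764, -0.0, 0.0]
force: [-1.3, 1.3, -1.8]
gripper_width: 0.0273
```

>>> send_rows(plan=[[15, 0, 0, 0.5, 0, 0, 0], [50, 0, 0, 0, 0, 0, 0], [50, 0, 0, 0, 0, 0, 0], [50, 0, 0, 0, 0, 0, 0], [50, 0, 0, -20, 0, 0, 0], [50, 0, 0, -40, 0, 0, 0], [50, 0, 0, -40, 0, 0, 0], [50, 0, 0, 0, 0, 0, 0]])

```text
time: 31.3
tcp_pos: [0.5702, -0.2851, 0.2765]
tool_rot: [-0.646, 0.763, -0.003, 0.002]
force: [-0.4, -0.1, -1.2]
gripper_width: 0.0497
```

Run:
```python
from h import *
c=cam("scene");crop(c,340,200,520,340,4.4,"b8.png");w=cam("wrist");save(w,"w14.npz");cv2.imwrite("pics/w14.png",w["img"])
rel([.565,.378,.2723],np.radians(-98.6))
```

```text
shift mm [-6.525e+02  1.135e+02  3.000e-01] tool x yaw -1.738 toolz [ 0.001  0.    -1.   ] q6 1.561
turn z -0.017 or 3.125
```

View pics/b8.png

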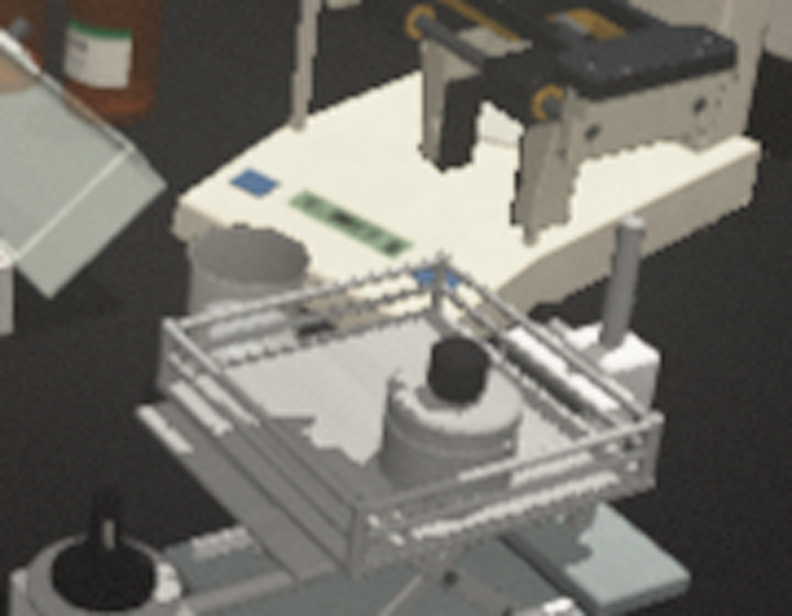

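View pics/w14.png

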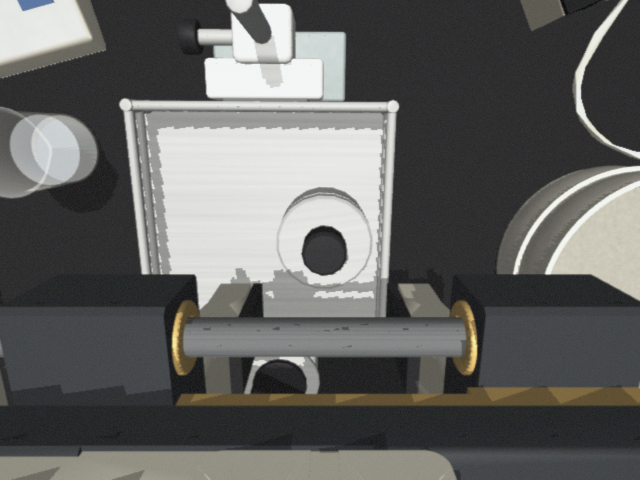

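>>> send_rows(plan=[[50, -30, 8, 0, 0, 0, 0], [50, -54, 16, 0, 0, 0, 0], [50, -54, 16, 0, 0, 0, 0], [50, -54, 16, 0, 0, 0, 0], [50, -54, 16, 0, 0, 0, 0], [50, -54, 16, 0, 0, 0, 0], [50, -54, 16, 0, 0, 0, 0], [50, -54, 16, 0, 0, 0, 0]])

```text
time: 32.4
tcp_pos: [0.5169, 0.1394, 0.2712]
tool_rot: [-0.646, 0.764, 0.0, -0.001]
force: [1.1, -0.8, -0.2]
gripper_width: 0.05
```

>>> send_rows(plan=[[50, -54, 16, 0, 0, 0, 0], [50, -54, 16, 3, 0, 0, 0], [50, -54, 16, 6, 0, 0, 0], [50, -54, 10, 8, 0, 0, 0], [50, -20, 8, 8, 0, 0, 0], [50, 0, 0, 0, 0, 0, 0], [50, 0, 0, 0, 0, 0, 0]])

```text
time: 33.28
tcp_pos: [0.4919, 0.3806, 0.2469]
tool_rot: [-0.646, 0.764, -0.0, -0.001]
force: [0.4, -1.1, 0.5]
gripper_width: 0.0499
```

Run:
```python
from h import *
rel([.565,.378,.14],np.radians(-98.6))
w=cam("wrist");save(w,"w15.npz");cv2.imwrite("pics/w15.png",w["img"])
```

```text
shift mm [ -9.7 -72.5 106.9] tool x yaw -1.738 toolz [-0.001 -0.001 -1.   ] q6 0.432
turn z -0.017 or 3.125
```

View pics/w15.png

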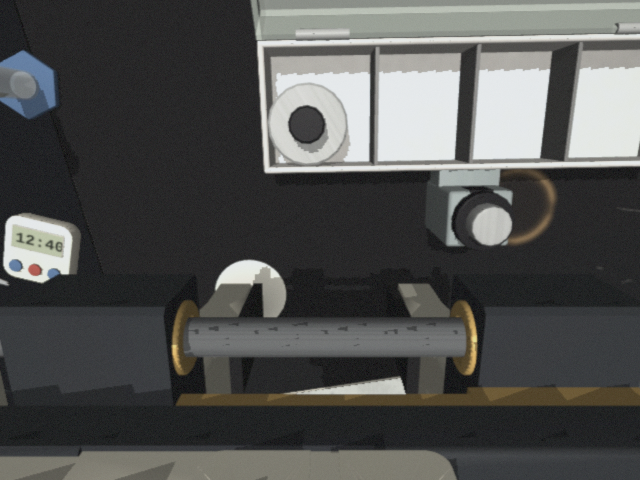

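Run:
```python
from h import *
w=load("w15.npz");p=onz(w,306,124,.076);print(p,onz(w,307.5,123,.052));rel([p[0],p[1],.067])
```

```text
[0.56506923 0.381321   0.076     ] [0.56599895 0.38095273 0.052     ]
shift mm [-13.  -71.8 180.4] tool x yaw -1.738 toolz [-0. -0. -1.] q6 0.432
```

>>> send_rows(plan=[[50, -6, -37, 0, 0, 0, 0], [50, -6, -37, 0, 0, 0, 0], [50, 0, 0, 40, 0, 0, 0], [50, 0, 0, 40, 0, 0, 0], [50, 0, 0, 30, 0, 0, 0], [50, 0, 0, 0, 0, 0, 0], [50, 0, 0, 0, 0, 0, 0]])

```text
time: 34.2
tcp_pos: [0.568, 0.3811, 0.1393]
tool_rot: [-0.646, 0.764, -0.0, 0.001]
force: [-0.4, -0.1, 0.4]
gripper_width: 0.0497
```

Run:
```python
from h import *
rel([.567,.3805,.067])
w=cam("wrist");save(w,"w16.npz");cv2.imwrite("pics/w16.png",w["img"])
```

```text
shift mm [ 0.8  1.  72.3] tool x yaw -1.738 toolz [ 0.002  0.001 -1.   ] q6 0.528
```

View pics/w16.png

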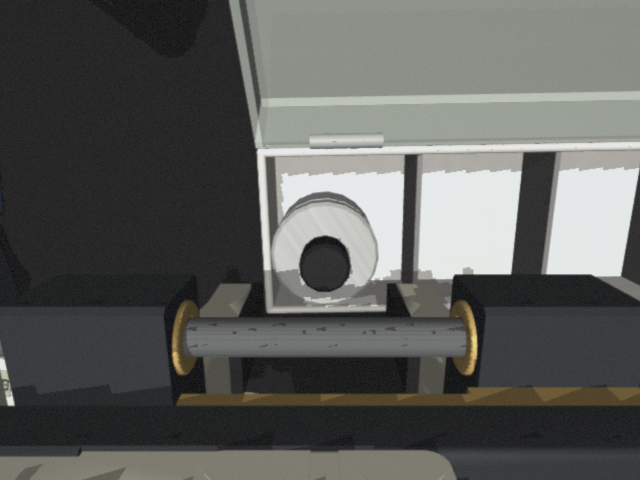

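Well centred. Descend and grip.

>>> send_rows(plan=[[50, 0.5, 0, 25, 0, 0, 0], [50, 0, 0, 25, 0, 0, 0], [50, 0, 0, 22, 0, 0, 0], [50, 0, 0, 0, 0, 0, 0], [15, 0, 0, 0, 0, 0, 0], [15, 0, 0, 0, 0, 0, 0], [15, 0, 0, 0, 0, 0, 0], [15, 0, 0, 0, 0, 0, 0]])

```text
time: 35.25
tcp_pos: [0.5673, 0.3812, 0.0665]
tool_rot: [-0.646, 0.763, 0.0, 0.001]
force: [-1.8, 1.2, 5.6]
gripper_width: 0.0277
```

>>> send_rows(plan=[[15, 0, 0, 0, 0, 0, 0], [15, 0, 0, -15, 0, 0, 0], [15, 0, 0, -30, 0, 0, 0], [15, 0, 0, -45, 0, 0, 0], [15, 0, 0, -50, 0, 0, 0], [15, 0, 0, -40, 0, 0, 0], [15, 0, 0, 0, 0, 0, 0], [15, 0, 0, 0, 0, 0, 0]])

```text
time: 36.25
tcp_pos: [0.566, 0.3801, 0.2446]
tool_rot: [-0.646, 0.764, 0.0, -0.001]
force: [-0.1, -0.3, -3.9]
gripper_width: 0.027
```

Run:
```python
from h import *
rel([.5819,-.2046,.245],np.radians(-99.6))
w=cam("wrist");cv2.imwrite("pics/w17.png",w["img"])
```

```text
shift mm [ 5.740e+02 -1.129e+02 -1.000e-01] tool x yaw -1.738 toolz [-0.002 -0.001 -1.   ] q6 0.528
turn z 0.0 or -3.141
```

View pics/w17.png

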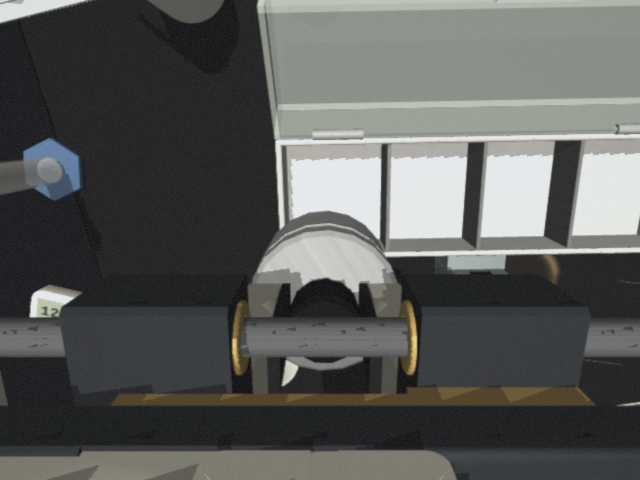

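>>> send_rows(plan=[[15, 20, -4, 0, 0, 0, 0], [15, 40, -8, 0, 0, 0, 0], [15, 50, -10, 0, 0, 0, 0], [15, 50, -10, 0, 0, 0, 0], [15, 50, -10, 0, 0, 0, 0], [15, 50, -10, 0, 0, 0, 0], [15, 50, -10, 0, 0, 0, 0], [15, 50, -10, 0, 0, 0, 0]])

```text
time: 37.3
tcp_pos: [0.577, 0.0113, 0.2444]
tool_rot: [-0.646, 0.764, 0.0, -0.001]
force: [0.4, -0.8, -3.1]
gripper_width: 0.027
```

>>> send_rows(plan=[[15, 50, -10, 0, 0, 0, 0], [15, 50, -10, 0, 0, 0, 0], [15, 50, -10, 0, 0, 0, 0], [15, 34, -6, 0, 0, 0, 0], [15, 20, -4, 0, 0, 0, 0], [15, 10, -1, 0, 0, 0, 0], [15, 0, 0, 0, 0, 0, 0], [15, 0, 0, 0, 0, 0, 0]])

```text
time: 38.3
tcp_pos: [0.5831, -0.2032, 0.2454]
tool_rot: [-0.646, 0.763, 0.0, 0.0]
force: [0.4, 0.3, -2.7]
gripper_width: 0.0274
```

Run:
```python
from h import *
rel([.5819,-.2046,.175],np.radians(-99.6))
w=cam("wrist");cv2.imwrite("pics/w18.png",w["img"])
c=cam("scene");crop(c,340,200,520,340,4.4,"b9.png")
```

```text
shift mm [ 1.6  0.9 70.4] tool x yaw -1.737 toolz [ 0.  0. -1.] q6 1.425
turn z 0.002 or -3.14
```

View pics/w18.png

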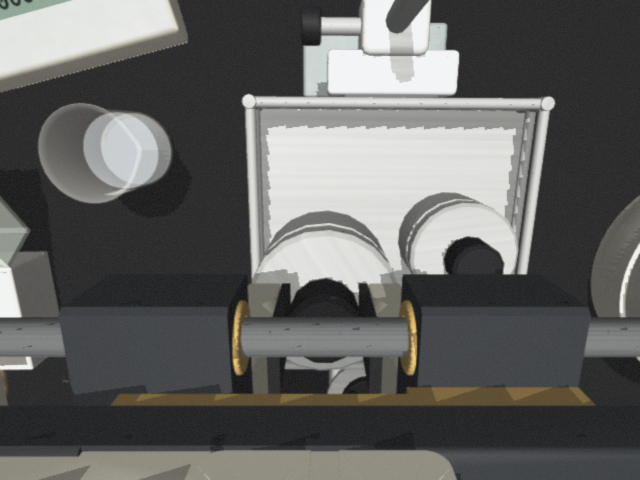

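View pics/b9.png

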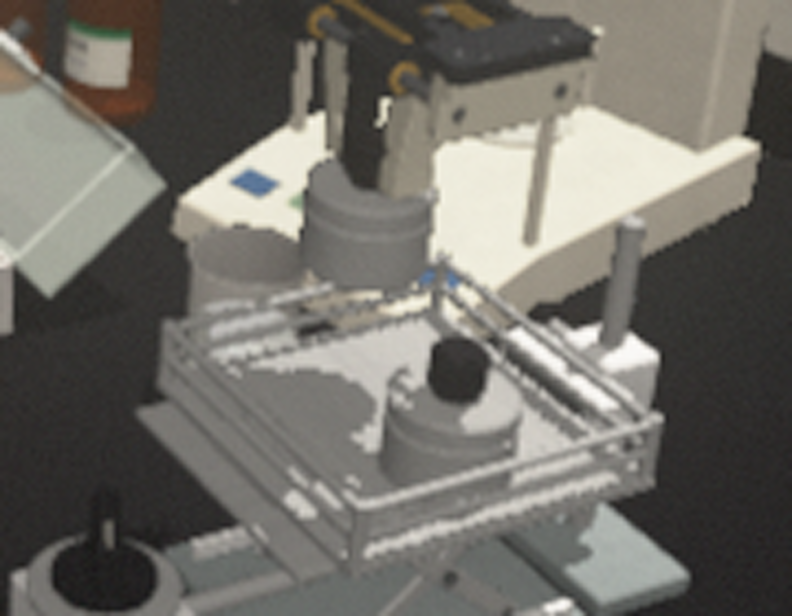

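>>> send_rows(plan=[[15, 0.5, 1, 20, 0, 0, 0], [15, 0, 0, 25, 0, 0, 0], [15, 0, 0, 17, 0, 0, 0], [15, 0, 0, 6, 0, 0, 0], [15, 0, 0, 2, 0, 0, 0], [15, 0, 0, 1, 0, 0, 0], [15, 0, 0, 0, 0, 0, 0]])

```text
time: 39.28
tcp_pos: [0.5822, -0.2046, 0.175]
tool_rot: [-0.646, 0.764, -0.0, 0.0]
force: [-0.5, 0.3, -3.2]
gripper_width: 0.0273
```

>>> send_rows(plan=[[15, 0, 0, 0.5, 0, 0, 0], [15, 0, 0, 0.5, 0, 0, 0], [15, 0, 0, 0, 0, 0, 0]])

```text
time: 39.65
tcp_pos: [0.5819, -0.2045, 0.1734]
tool_rot: [-0.646, 0.764, -0.0, 0.0]
force: [-0.4, -0.3, -3.9]
gripper_width: 0.0275
```

>>> send_rows(plan=[[15, 0, 0, 0.7, 0, 0, 0], [15, 0, 0, 0, 0, 0, 0], [15, 0, 0, 0, 0, 0, 0]])

```text
time: 40.02
tcp_pos: [0.582, -0.2045, 0.1727]
tool_rot: [-0.646, 0.764, -0.0, -0.0]
force: [-0.9, -0.7, -2.3]
gripper_width: 0.0272
```

>>> send_rows(plan=[[15, 0, 0, 0.5, 0, 0, 0], [50, 0, 0, 0, 0, 0, 0], [50, 0, 0, 0, 0, 0, 0], [50, 0, 0, 0, 0, 0, 0], [50, 0, 0, -20, 0, 0, 0], [50, 0, 0, -40, 0, 0, 0], [50, 0, 0, -40, 0, 0, 0], [50, 0, 0, 0, 0, 0, 0]])

```text
time: 41.02
tcp_pos: [0.5837, -0.2049, 0.2762]
tool_rot: [-0.646, 0.763, -0.003, 0.002]
force: [0.3, 0.3, 0.7]
gripper_width: 0.0499
```

>>> send_rows(plan=[[50, -50, 10, 0, 0, 0, 0], [50, -50, 20, 0, 0, 0, 0], [50, -50, 20, 0, 0, 0, 0], [50, -50, 20, 0, 0, 0, 0], [50, 0, 30, 0, 0, 0, 0], [50, 0, 0, 0, 0, 0, 0]])

```text
time: 41.78
tcp_pos: [0.515, 0.0101, 0.2721]
tool_rot: [-0.647, 0.763, 0.0, 0.0]
force: [0.1, 0.0, 0.5]
gripper_width: 0.05
```

Run:
```python
from h import *
rel([.5,0,.25])
c=cam("scene");save(c,"scene12.npz");cv2.imwrite("pics/c1.png",c["img"]);crop(c,340,230,520,370,4.4,"c1z.png")
for b in((455,280,495,315),(440,262,492,300),(465,285,494,312)):
    lift(load("scene1.npz"),c,b,b);lift(load("scene9.npz"),c,b,"vs9")
c=cam("top");save(c,"top12.npz");cv2.imwrite("pics/c1t.png",c["img"])
```

```text
shift mm [12.5 13.2 22.1] tool x yaw -1.736 toolz [-0.  0. -1.] q6 1.005
(455, 280, 495, 315) dx dy [ 0.272 -0.21 ] cc 0.977
vs9 dx dy [0.182 0.069] cc 0.98
(440, 262, 492, 300) dx dy [0.654 0.063] cc 0.757
vs9 dx dy [0.543 0.184] cc 0.753
(465, 285, 494, 312) dx dy [ 0.062 -0.276] cc 0.992
vs9 dx dy [-0.006  0.023] cc 0.998
```

View pics/c1.png

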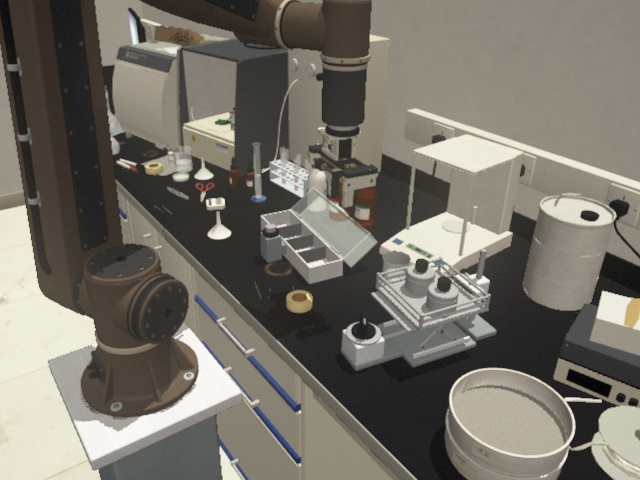

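View pics/c1z.png

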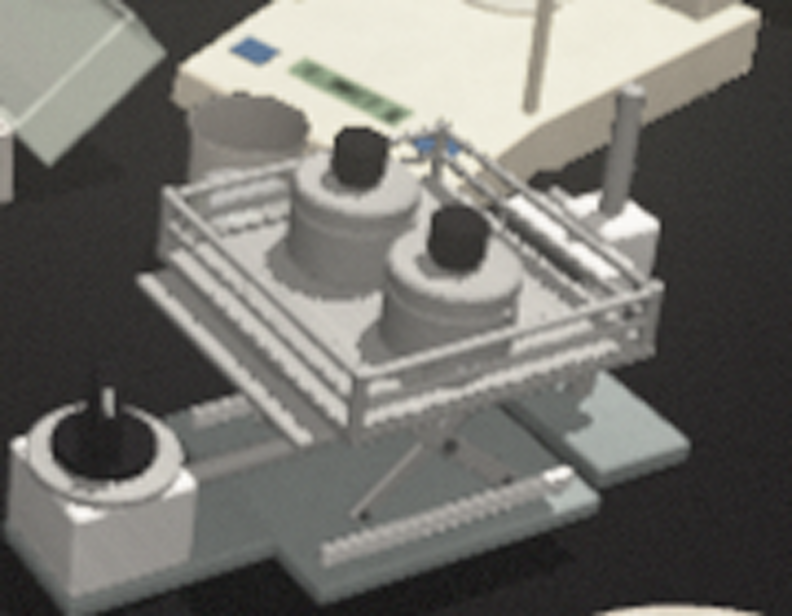

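View pics/c1t.png

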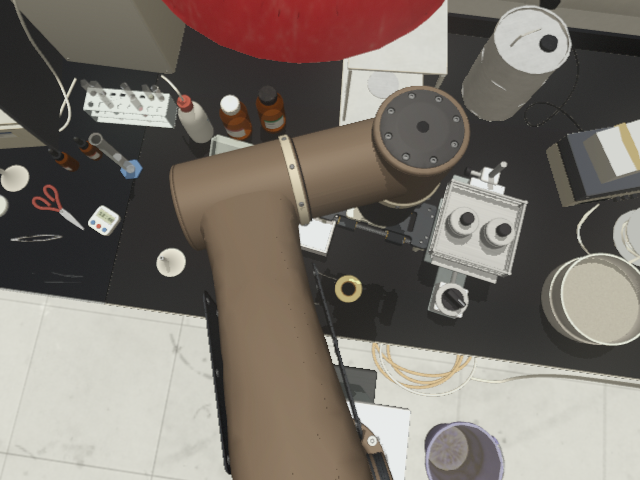

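```bash
python3 -c "
from station import sign_off;print(sign_off())"
```

```text
the job is handed in; nothing more can be done
None
```

I finished the job and handed it in after about 42 s of robot time; the hand-in gives no verdict.

- **Jack:** I wound the knob clockwise about 5.2 rad in two grips, until the scene camera showed the shelf just moving. That left the shelf lifted by roughly 0.4 mm. After the jars were placed, one image patch at the rail's corner showed the shelf at the same height. Two larger patches matched poorly because the jars and their shadows cover them, so I did not rely on them.
- **Case:** I pressed the latch button and waited; the lid swung back by itself and was still open in the last picture.
- **Jars:** There were only two, in the 1st and 3rd cells from the robot's left. The left one had shifted about 20 mm inside its cell by the time the lid was open, so I measured it again before gripping it. Both now stand upright on the shelf, side by side about 80 mm apart and inside the rail. The case is empty.
- **Other items:** In the last pictures the tape, funnel and beaker looked to be where they started, judged by eye. The arm was clear of everything.

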